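# Put a glaze test tile away in the sample drawer

### The arm

A 6-joint arm with a two-finger parallel gripper is mounted at the origin on the work surface. World frame = base frame: x ahead of the robot, y to its left, z up, the work surface at z = 0. Lengths are in m, angles in rad, forces in N, time in s.
With the tool pointing down it reaches from about 0.35 to 0.775 m from the base axis. Payload 7.3 kg.
Tool frame: the origin (TCP) lies on the centre line of the jaws, within the pads' length; the fingertips stand 14 mm ahead of it and the grasp point (between the pads) lies 5 mm behind it; z points along the fingers, y is the direction in which the jaws open and shut (so a half turn about z gives the same grasp; the last joint's range is limited). The gripper opens to 92 mm and grips with 3 to 60 N. Pads are 19 mm wide; open, the fingers measure 130 mm over their backs; the gripper's body (75 mm by 190 mm) begins 47 mm behind the grasp point.
Start: joints at [-1.488, 0.342, 1.524, -0, 1.275, -0.146], TCP at [0.119, -0.511, 0.241] pointing down, gripper open.
Joint ranges: [-2.53, 2.53], [-0.77, 2.02], [0.04, 2.7], [-1, 4.14], [0.28, 2.66], [-3.11, 3.11]. Speed limits (rad/s): [2.57, 2.57, 3.14, 3.14, 3.14, 3.14].

### API

Orientations are given as [roll, pitch, yaw] about the fixed x, y, z axes, in that order (R = Rz(yaw) Ry(pitch) Rx(roll)).
In Python, from cell import telemetry, cams, robot gives the robot as it stands.
- The arm moves only by the tool servo_tool, never from a script. Its argument "targets" is text: rows parted by semicolons, each of 4 numbers parted by spaces: the shift along the tool's x, y, z in mm, then the turn about the tool's z in rad. In form: x y z yaw; .... A call has 1 to 20 rows; each row shifts and turns the pose as measured when the row begins, along the tool's axes as they then stand; what a row does not reach is not made up. A row lasts 1/8 s, in which the tool goes at most 62.5 mm and 10.7 degrees, less where a joint would pass 70% of its speed; a pose out of reach is approached as far as the arm can. A call with a gripper value outside its range is refused whole. "hand" is the opening, from 0 (shut) to 1 (fully open), set as the call begins (left out, the last holds). The fingers move at their own pace and stop on an object; "squeeze" is the grip in N (left out, the last holds). Time passes only in rows, so rows that do not move let the fingers close. It gives the time, the measured TCP pose, the force and the opening at its end, in the units of the state.
- telemetry.observe(): the state, without advancing time (a new reading comes with each control period).
- cams.read_camera(name): name is "side" or "top"; returns a dict with "color" (400x640x3 uint8, red, green, blue), "K" (3x3 intrinsics, pixels), "R" (3x3) and "t" (3): a world point X has camera coordinates R X + t. Camera axes: x right, y down, z forward; pixel columns grow to the right and rows downward; lengths in m; the calibration is good to about 2 mm. A picture is of the moment at which its call begins. There is no depth.
- robot.hand_in(): hands the job in, once; it reports no verdict.
Trained networks look in a picture, given as the dict that the camera call returned (one of the last four; its "shot" number tells which), for a name from the list of things; names that differ only in an ending like _2 or _b are one class to them, and where a whole thing is asked for, a point or a joint stands for the part that bears it (a point fixed in the world has none). Each returns a list of dicts, best first, with "score" (0 to 1); they miss things now and then, are a little off and sometimes report something else, mostly with a low value. They report only what shows in the picture. A call takes as long as a camera call. They do not tell look-alikes from the thing itself.
- cams.cut_out(picture, query): "region" (400x640 bool, what is visible of it) and "extent" ([centre column, centre row, width, height] in pixels, round what is visible of it).
The state is a dict: "time": time; "qpos": joint angles; "qvel": joint speeds; "joint_efforts": joint torques, N m; "tool_pos": TCP position; "tool_rot": TCP orientation; "contact_force": force on the tool from outside, world axes, zero at the start; "torque": the same for the moment, N m; "opening": finger opening in m.
Only numpy, scipy, OpenCV 4.12 (cv2) and the standard library are available. Lean on these libraries where they do the work, as an engineer would, in place of code of your own. Each camera call takes 0.05 s, during which the arm holds its last target.

### The job

Put the blue glaze test tile away in the green-fronted drawer under the slatted ware rack. First move the pink cup, which stands in that drawer's way, upright onto the round white plaster bat; then pull the green drawer out all the way to its stop and lay the tile flat inside it, leaving the drawer fully open. Set things down gently without dropping or tipping them, keep the yellow drawer shut, and leave the white cup, the jar and the tub of tools where they are.

Things in the scene. Friction and masses are not known exactly. Their poses are not given: they have to be found in the camera images.
- rack: Fixed slatted rack over both drawer units; origin on the bench under its middle, -x its front (the way drawers pull out), 320 mm along y. Deck at 165 to 189 mm height, with bowls on its back half to 250 mm, from x = -157 mm (overhanging the drawer fronts by 42 mm) to +148 mm, on two back posts only: handles are reached slanting in from the front, under the deck's edge.
- green_handle (a point): Centre of the green drawer's handle: upright flat green tab 12 mm thick (y), 30 mm tall, sticking 34 mm out of the front; the point is 19 mm out, 54 mm above the bench. Axes as the rack's: pulls out along -x. Drawer front 146 mm wide, top edge 81 mm above the bench; the unit is 92 mm high. The two drawers stand side by side, 155 mm apart, in either order.
- green_drawer (a joint): How far the green drawer is pulled out: 0 = shut, 0.160 m = at its stop. It slides with slight friction (a few N) and stays where it is left.
- green_floor (a point): Centre of the green drawer's inner floor, 28 mm above the bench, moves with the drawer; axes as the rack's. Inside 190 mm (x) by 120 mm (y), walls 35 mm high inside; front panel from x = -100 to -112 mm. With the drawer at its stop, the part from x = -100 to about +6 mm is clear of the deck above.
- yellow_drawer (a joint): How far the yellow drawer beside it is pulled out, same build as the green: 0 = shut. To be left shut.
- pink_cup_center (a point): Pink handleless cup, centre half-way up: 85 mm tall, open at the top, outer diameter 54 mm at the foot and 58 mm at the rim, wall 4 mm, 200 g or so. z axis up.
- bat_top (a point): Centre of the top of the round white plaster bat: fixed disc, 110 mm across, 12 mm high.
- tile_center (a point): Blue glaze test tile lying flat, centre half-way up: 60 mm (x) by 36 mm (y) by 8 mm (z), about 45 g.
- white_cup: White cup of the same size as the pink one, standing in front of the yellow drawer; origin at the centre of its foot. Leave alone.
- jar: Small closed glaze jar, 44 mm across, 60 mm tall, near one end of the tile; origin at the centre of its foot. Leave alone.
- tub: Low white plastic tub with small wooden tools in it, 70 mm (x) by 80 mm (y), 45 mm tall, tools to 55 mm; origin under its centre. Leave alone.
Things that resemble listed ones, but are neither listed nor needed, are in the scene too. Of the things that look like the part that bears tile_center, take the one that is farthest to the robot's right at the start. Several things look just like the part that bears pink_cup_center: the one meant starts farthest to the robot's left.

How it is judged:
On the way, in this order (a step that is already met when the one before it is completed fails the run):
1. the pink cup stands upright and released on the plaster bat, the green drawer not yet pulled (horizontal distance between pink_cup_center and bat_top below 0.035 m and z of pink_cup_center in the frame of bat_top below 0.047 m and angle between pink_cup_center's own z axis and vertical below 0.1 rad and contact force between the fingers and pink_cup below 0.05 N and value of joint green_drawer below 0.03 m), for 0.1 s.
2. the green drawer is pulled out to its stop (value of joint green_drawer above 0.154 m), for 0.1 s.
3. the tile lies flat in the green drawer (z of tile_center in the frame of green_floor between 0 and 0.01 m and x of tile_center in the frame of green_floor between -0.095 and 0.095 m and y of tile_center in the frame of green_floor between -0.06 and 0.06 m and angle between tile_center's own z axis and vertical below 0.1 rad), for 0.2 s.
At the end, for the whole second after the job is handed in: The pink cup stands upright on the bat within 35 mm of its centre, the green drawer is out within 8 mm of its 160 mm stop, the tile lies flat (within 0.1 rad) on that drawer's floor, the yellow drawer is out by less than 15 mm, and all is released (all of step 3 and horizontal distance between pink_cup_center and bat_top below 0.035 m and z of pink_cup_center in the frame of bat_top below 0.047 m and angle between pink_cup_center's own z axis and vertical below 0.1 rad and value of joint green_drawer above 0.152 m and value of joint yellow_drawer below 0.015 m); the robot touches nothing.
It fails at once if the pink or the white cup is tipped over (angle between any of pink_cup_center, white_cup's own z axis and vertical above 0.7 rad).
It fails at once if the pink cup or the tile is dropped ((contact force between the fingers and pink_cup below 0.02 N and linear speed of pink_cup above 0.7 m/s) or (contact force between the fingers and tile below 0.02 N and linear speed of tile above 0.7 m/s)).
It fails at once if the yellow drawer is pulled open (value of joint yellow_drawer above 0.03 m).
It fails at once if the white cup, the jar or the tub is shifted by more than 30 mm (distance of any of white_cup, jar, tub from where it was at the start of the episode above 0.03 m).
It also fails if it takes over 67 s, if anything falls off the work surface, if the arm or the gripper's body presses on something with over 40 N, if the wrist force passes 120 N, or if a joint passes its speed limit or range.

## Working session

There is one attempt and no reset: what is moved stays moved. The work goes in short steps, Python scripts to look and compute and a tool call to move; the robot and the scene stay as the last step left them, time stands still between calls to the robot, and variables do not carry over. Pictures are saved under pics/ and viewed, and the job is handed in when it is done.

Besides the shell and the picture viewer there is one more tool, called by a JSON object that holds its "name" and its "arguments", one argument or row to a line. servo_tool: Moves the arm, as the interface text tells. Its arguments: {"type":"object","properties":{"targets":{"type":"string"},"hand":{"type":"number"},"squeeze":{"type":"number"}},"required":["targets"]}

```bash
ls; mkdir -p pics; python3 - <<'E'
from cell import telemetry, cams, robot
import cv2,pickle
print(telemetry.observe())
for n in ("side","top"):
    p=cams.read_camera(n); cv2.imwrite(f"pics/{n}0.png",p["color"][:,:,::-1]); print(n,p["K"],p["R"],p["t"],p["shot"])
    for q in ["rack","green_handle","pink_cup_center","tile_center","white_cup","jar","tub","green_drawer","yellow_drawer","bat_top"]:
        try:
            for r in cams.cut_out(p,q): print(n,q,round(r["score"],2),[round(float(v),1) for v in r["extent"]])
        except Exception as e: print(q,e)
E
```

```text
pics
{'time': 0.0, 'qpos': array([-1.48802513e+00,  3.42762022e-01,  1.52502959e+00, -2.99311829e-05,
        1.27539028e+00, -1.46016210e-01]), 'qvel': array([ 0.00114779,  0.00179233, -0.00173359,  0.00112472, -0.00182288,
        0.00012665]), 'joint_efforts': array([ 1.04223553e-03, -4.31238163e+01, -2.44219315e+01,  7.18867988e-02,
        5.59753203e-02, -1.13339490e-04]), 'tool_pos': array([ 0.11904049, -0.51092569,  0.24002016]), 'tool_rot': array([-3.14001616e+00, -2.02914414e-04,  2.28795980e-01]), 'contact_force': array([-0.77370518,  0.62365402, -0.2778215 ]), 'torque': array([-0.007817  ,  0.05367895,  0.03967189]), 'opening': 0.09155893321017719}
side [[397.79220705   0.         324.06658333]
 [  0.         397.79220705 197.91467782]
 [  0.           0.           1.        ]] [[-0.47818941  0.8782337   0.00636066]
 [ 0.61315248  0.33902305 -0.71351763]
 [-0.62879164 -0.33729652 -0.7006084 ]] [ 0.32051175 -0.27373934  1.29144371] 1
side rack 0.77 [474.4, 252.9, 197.8, 225.9]
side rack 0.27 [412.2, 211.7, 25.1, 47.0]
side green_handle 0.75 [245.1, 209.2, 48.9, 36.2]
side 
[... 813 characters left out ...]
163 -0.23877212]
 [ 0.23874397 -0.00473322 -0.97107101]] [-0.02671607  0.55651464  0.91276707] 2
top rack 0.89 [193.1, 195.4, 142.5, 157.8]
top green_handle 0.73 [258.0, 232.3, 22.7, 59.0]
top pink_cup_center 0.76 [300.9, 223.4, 23.7, 29.1]
top pink_cup_center 0.71 [337.0, 162.2, 25.0, 30.8]
top tile_center 0.52 [419.4, 260.7, 24.0, 12.8]
top tile_center 0.52 [369.2, 230.8, 16.3, 22.5]
top white_cup 0.96 [291.9, 166.9, 21.7, 28.9]
top jar 0.91 [455.1, 251.3, 22.0, 18.0]
top tub 0.88 [358.0, 273.0, 32.7, 28.8]
top green_drawer 0.69 [258.9, 229.7, 20.9, 64.4]
top yellow_drawer 0.6 [252.9, 172.8, 14.9, 49.3]
top bat_top 0.81 [398.0, 181.4, 36.6, 44.6]
top bat_top 0.56 [453.2, 254.5, 24.2, 24.8]
```

```bash
python3 - <<'E'
import cv2
a=cv2.imread("pics/top0.png")[90:330,110:510]; cv2.imwrite("pics/top0z.png",cv2.resize(a,None,fx=2,fy=2,interpolation=cv2.INTER_CUBIC))
a=cv2.imread("pics/side0.png")[110:390,210:590]; cv2.imwrite("pics/side0z.png",cv2.resize(a,None,fx=2,fy=2,interpolation=cv2.INTER_CUBIC))
E
```

```text
(no output)
```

View pics/top0z.png

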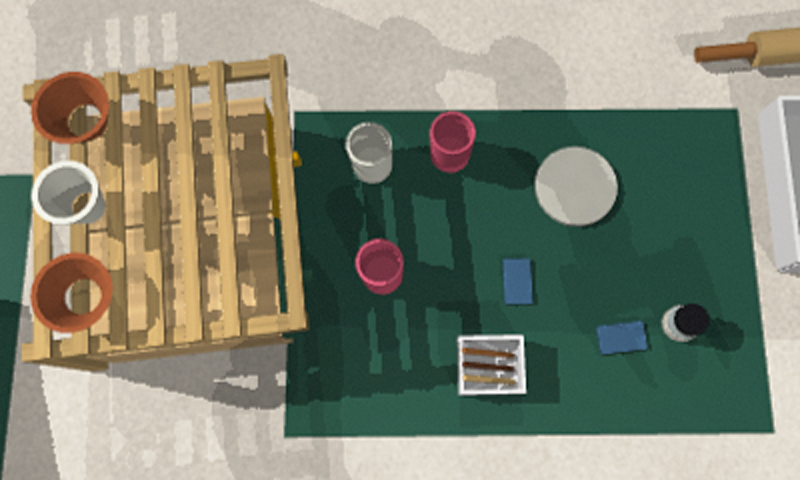

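View pics/side0z.png

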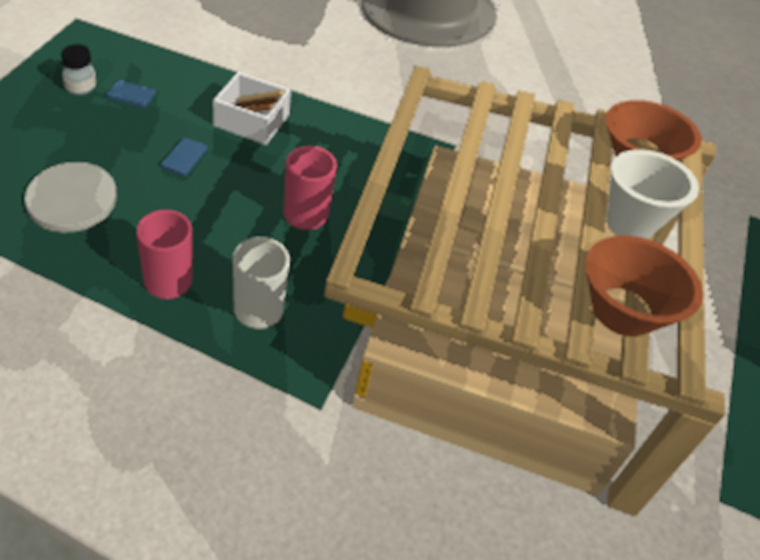

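The top view has world +y (the robot's left) at image left.
- **Pink cups:** they are at top px (301,223) and (337,162). The left one, (301,223), stands in front of the green drawer, so it is the one meant.
- **Tiles:** they are at (369,231) and (419,261). The right one, (419,261), is next to the jar, so it is the one meant.

Next I'll enlarge both choices to confirm them, and get the rack corners.

```bash
python3 - <<'E'
import cv2,numpy as np
t=cv2.imread("pics/top0.png"); s=cv2.imread("pics/side0.png")
z=lambda a,r,c,f:cv2.resize(a[r[0]:r[1],c[0]:c[1]],None,fx=f,fy=f,interpolation=cv2.INTER_CUBIC)
cv2.imwrite("pics/rt.png",z(t,(110,280),(110,280),3.5))
cv2.imwrite("pics/rs.png",z(s,(130,380),(360,590),2.4))
a=z(t,(195,285),(280,480),4);
cv2.imwrite("pics/ct.png",a)
E
```

```text
(no output)
```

View pics/rt.png

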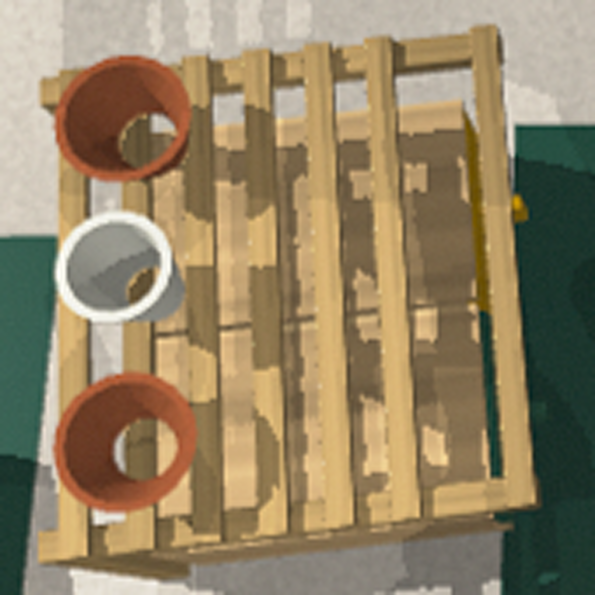

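View pics/rs.png

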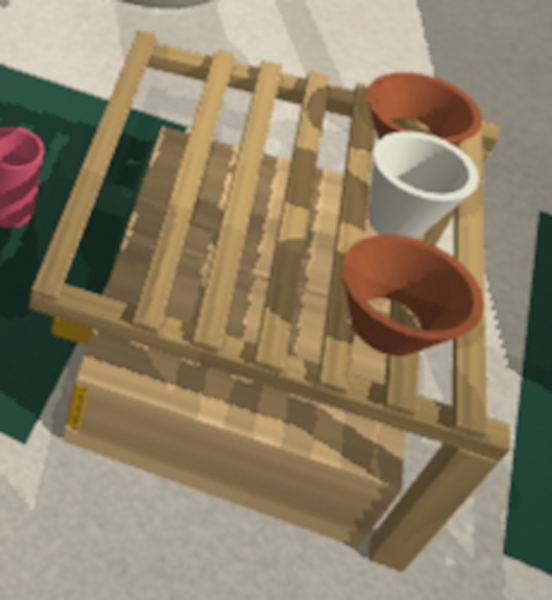

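View pics/ct.png

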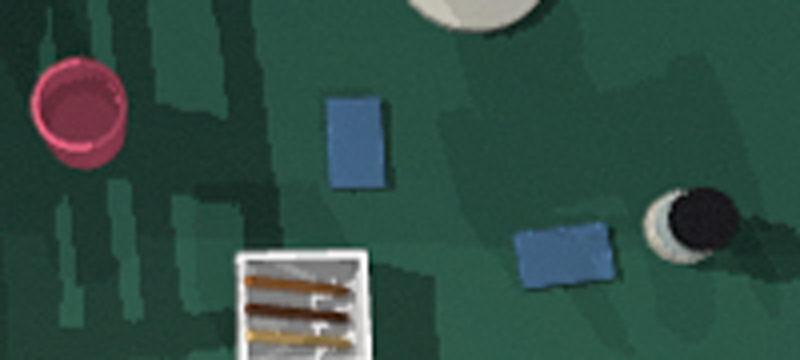

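The crops confirm both choices: the pink cup on the left beside the tub, and the blue tile on the right beside the jar. Now I'll work out the poses.

```bash
cat > h.py <<'E'
import numpy as np, cv2
from scipy.optimize import least_squares
from cell import telemetry, cams, robot
def proj(p,X):
    X=np.atleast_2d(X); c=X@p["R"].T+p["t"]; u=c@p["K"].T; return u[:,:2]/u[:,2:]
def back(p,uv,z):
    uv=np.atleast_2d(uv); d=np.linalg.solve(p["K"],np.c_[uv,np.ones(len(uv))].T).T
    d=d@p["R"]; o=-p["R"].T@p["t"]; return o+d*((z-o[2])/d[:,2])[:,None]
def best(p,q,uv):
    r=cams.cut_out(p,q); return min(r,key=lambda a:np.hypot(*(np.array(a["extent"][:2])-uv))) if r else None
def sil(p,pts):  # hull region extents
    u=proj(p,pts); return np.r_[u.min(0),u.max(0)]
def box(e): return np.array([e[0]-e[2]/2,e[1]-e[3]/2,e[0]+e[2]/2,e[1]+e[3]/2])
def cyl(x,y,z0,h,r0,r1):
    a=np.linspace(0,2*np.pi,48); return np.r_[np.c_[x+r0*np.cos(a),y+r0*np.sin(a),0*a+z0],np.c_[x+r1*np.cos(a),y+r1*np.sin(a),0*a+z0+h]]
def fitcyl(ps,exts,z0,h,r0,r1,x0):
    f=lambda v:np.r_[tuple(sil(p,cyl(v[0],v[1],z0,h,r0,r1))-box(e) for p,e in zip(ps,exts))]
    s=least_squares(f,x0,loss="soft_l1"); return s.x,f(s.x).round(1)
E
cat > m.py <<'E'
from h import *
np.set_printoptions(precision=4,suppress=True)
s=cams.read_camera("side"); t=cams.read_camera("top")
g=back(t,[[300,226]],.04)[0,:2]
C=lambda q,a,b:( best(s,q,a)["extent"],best(t,q,b)["extent"])
ec=C("pink_cup_center",(364,202),(301,223))
print("cup",fitcyl([s,t],ec,0,.085,.027,.029,g))
eb=C("bat_top",(245,208),(398,181)); g=back(t,[[398,181]],.012)[0,:2]
print("bat",fitcyl([s,t],eb,0,.012,.055,.055,g), fitcyl([t],eb[1:],0,.012,.055,.055,g))
print("cup top-only",fitcyl([t],ec[1:],0,.085,.027,.029,fitcyl([t],ec[1:],0,.085,.027,.029,[.4,0.1])[0]))
print("wcup",fitcyl([t],[best(t,"white_cup",(292,167))["extent"]],0,.085,.027,.029,[.5,.1]))
print("jar",fitcyl([t],[best(t,"jar",(455,251))["extent"]],0,.06,.022,.022,[.4,-.3]))
for n,p,uv in (("top",t,(419,261)),("side",s,(275,156))):
    r=best(p,"tile_center",uv); m=r["region"].astype(np.uint8); c=cv2.findContours(m,0,1)[0]; c=max(c,key=cv2.contourArea)[:,0].astype(float)
    w=back(p,c,.008)[:,:2]; (x,y),(a,b),an=cv2.minAreaRect((w*1000).astype(np.float32)); print(n,"tile",x,y,a,b,an, r["score"])
    ys,xs=np.nonzero(m); print(back(p,[[xs.mean(),ys.mean()]],.008))
r=best(t,"tub",(358,273))["extent"]; print("tub",back(t,[r[:2]],.045), back(t,box(r).reshape(2,2),.045))
# rack
P=lambda u,v:np.array([110+u/3.5,110+v/3.5]); Q=lambda u,v:np.array([360+u/2.4,130+v/2.4])
L=[(t,P(497,27),(-.157,-.16,.189)),(t,P(537,505),(-.157,.16,.189)),(t,P(41,545),(.148,.16,.189)),
   (s,Q(138,35),(-.157,.16,.189)),(s,Q(33,292),(-.157,-.16,.189)),(s,Q(507,430),(.148,-.16,.189))]
def W(v,X):
    c,sn=np.cos(v[2]),np.sin(v[2]); return np.array([v[0]+c*X[0]-sn*X[1],v[1]+sn*X[0]+c*X[1],X[2]])
f=lambda v:np.concatenate([proj(p,W(v,X))[0]-u for p,u,X in L])
q=least_squares(f,[.45,.35,1.57],loss="soft_l1",x_scale=[.1,.1,.1]); print("rack",q.x,f(q.x).reshape(-1,2).round(1))
for sy in(.0775,-.0775): 
    H=W(q.x,(-.134,sy,.054)); print("handle",H,proj(t,H),proj(s,H))
E
python3 m.py
```

```text
cup (array([0.5098, 0.0156]), array([ 2.8, -0.4, -1. ,  0.3, -0.2, -0.2,  0.4,  0.1]))
bat (array([ 0.6282, -0.2464]), array([ 0.8, -0.8, -0.5,  1.2, -0.4,  2.1,  0.9, -2.4])) (array([ 0.6274, -0.2457]), array([-0.7,  2.4,  0.6, -2.1]))
cup top-only (array([0.5096, 0.0158]), array([-0.3, -0.2,  0.3,  0.2]))
wcup (array([0.6583, 0.0266]), array([ 0.2, -1.8, -0.2,  2.3]))
jar (array([ 0.4376, -0.3708]), array([ 0.7,  0.2, -0.6, -0.2]))
top tile 421.58843994140625 -294.2311096191406 36.09391403198242 61.759395599365234 5.809736251831055 0.85
[[ 0.4215 -0.2945  0.008 ]]
side tile 424.9851989746094 -289.6277770996094 42.288909912109375 61.80602264404297 1.5896295309066772 0.76
[[ 0.424  -0.2901  0.008 ]]
tub [[ 0.3847 -0.1245  0.045 ]] [[ 0.4198 -0.0884  0.045 ]
 [ 0.3502 -0.16    0.045 ]]
rack [0.5577 0.2603 1.6801] [[ 0.1 -1. ]
 [ 0.2 -0.1]
 [-3.   5.4]
 [-2.2 -3.6]
 [-2.6 -3.7]
 [ 1.7  2.9]]
handle [0.4953 0.1187 0.054 ] [[258.8826 228.526 ]] [[407.0757 211.8615]]
handle [0.6493 0.1356 0.054 ] [[254.0836 170.159 ]] [[388.4564 263.5012]]
```

```bash
cat >> m.py <<'E'
print("----front only")
La=L
for sel in ([0,1,3,4],[0,1],[3,4]):
    L=[La[i] for i in sel]
    q=least_squares(f,[.55,.26,1.6],x_scale=[.1,.1,.1]); print("rack",q.x,f(q.x).reshape(-1,2).round(1).tolist())
    for sy in(.0775,-.0775): 
        for dx in (-.134,-.149):
            H=W(q.x,(dx,sy,.054)); print("handle",H,proj(t,H),proj(s,H))
a=cv2.resize(s["color"][235:300,365:440,::-1],None,fx=8,fy=8,interpolation=cv2.INTER_CUBIC)
b=cv2.resize(t["color"][150:260,230:285,::-1],None,fx=5,fy=5,interpolation=cv2.INTER_CUBIC)
cv2.imwrite("pics/ya.png",a);cv2.imwrite("pics/yb.png",b)
E
python3 m.py | sed -n '/front/,$p'
```

```text
----front only
rack [0.5593 0.2644 1.6823] [[-1.8, -1.7], [-1.6, -1.0], [-0.9, -2.6], [-0.6, -1.8]]
handle [0.4972 0.1226 0.054 ] [[257.348  227.7712]] [[408.4145 213.0142]]
handle [0.4989 0.1077 0.054 ] [[263.3098 227.0741]] [[401.9285 211.1733]]
handle [0.6512 0.1398 0.054 ] [[252.4746 169.4718]] [[390.0746 265.0208]]
handle [0.6529 0.1249 0.054 ] [[258.2233 168.8268]] [[382.8483 262.6856]]
rack [0.5565 0.2606 1.6802] [[-0.1, -0.5], [0.1, 0.4]]
handle [0.4941 0.1189 0.054 ] [[258.7701 228.9716]] [[407.3528 211.5835]]
handle [0.4958 0.104  0.054 ] [[264.7367 228.2855]] [[400.8975 209.7464]]
handle [0.6482 0.1359 0.054 ] [[253.9646 170.5739]] [[388.7953 263.1509]]
handle [0.6498 0.1209 0.054 ] [[259.7175 169.9392]] [[381.6088 260.8229]]
rack [0.5642 0.2677 1.678 ] [[0.3, -1.1], [-0.2, 0.6]]
handle [0.5015 0.1262 0.054 ] [[255.9497 226.107 ]] [[409.295  214.7889]]
handle [0.5031 0.1113 0.054 ] [[261.9082 225.4365]] [[402.784  212.9131]]
handle [0.6556 0.1428 0.054 ] [[251.3873 167.897 ]] [[390.6541 267.1756]]
handle [0.6572 0.1279 0.054 ] [[257.1326 167.2767]] [[383.4001 264.7944]]
```

View pics/ya.png

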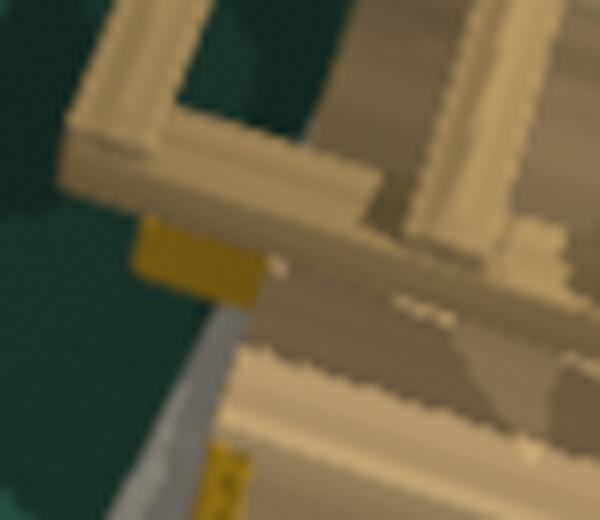

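View pics/yb.png

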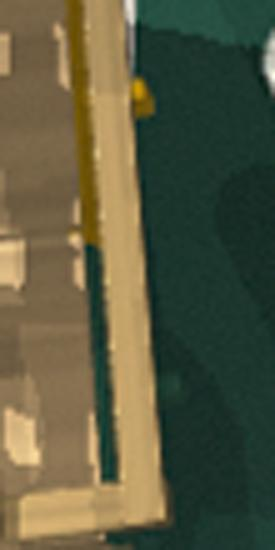

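```bash
cat >> m.py <<'E'
print("----with tab")
L=[La[i] for i in [0,1,3,4]]+[(s,np.array([381.6,268.7]),(-.149,-.0835,.039)),(s,np.array([365+248/8,235+307/8]),(-.115,-.0835,.039)),(t,np.array([260.5,170]),(-.149,-.0775,.054)),(t,np.array([246,197.8]),(-.115,0,.092))]
q=least_squares(f,[.55,.26,1.6],x_scale=[.1,.1,.1]); print("rack",q.x,f(q.x).reshape(-1,2).round(1).tolist())
for X in ((-.134,.0775,.054),(-.149,.0775,.054),(-.157,.0775,.165)): print(W(q.x,X))
E
python3 m.py | sed -n '/with/,$p'
```

```text
----with tab
rack [0.5577 0.263  1.6819] [[-1.2, -1.1], [-1.0, -0.3], [-1.2, -3.2], [-1.0, -2.9], [-0.7, -0.2], [1.2, 0.5], [-1.8, -0.6], [-0.7, -2.1]]
[0.4956 0.1212 0.054 ]
[0.4972 0.1063 0.054 ]
[0.4981 0.0984 0.165 ]
```

```bash
cat > plan.py <<'E'
import sys,numpy as np
from scipy.spatial.transform import Rotation as Ro
from cell import telemetry
# usage: plan.py x y z n dyaw(tool z, total)
def rows(tgt,n,dy=0):
    o=telemetry.observe(); p=o["tool_pos"].copy(); R=Ro.from_euler("xyz",o["tool_rot"]); st=(np.array(tgt)-p)/n
    print("t",round(o["time"],2),"pos",p.round(4),"rot",o["tool_rot"].round(3),"q",o["qpos"].round(3),"F",o["contact_force"].round(1),"op",round(o["opening"],4))
    out=[]
    for i in range(n):
        v=R.inv().apply(st)*1000; out.append("%.1f %.1f %.1f %.3f"%(*v,dy/n)); R=R*Ro.from_euler("z",dy/n)
    print("; ".join(out))
if __name__=="__main__":
    a=[float(v) for v in sys.argv[1:]]; rows(a[:3],int(a[3]),a[4] if len(a)>4 else 0)
E
python3 plan.py .51 -.03 .24 12 -1.453
```

```text
t 2.75 pos [ 0.1191 -0.5113  0.2407] rot [3.141 0.    0.229] q [-1.488  0.342  1.524 -0.     1.275 -0.146] F [-0.6 -0.9 -0.7] op 0.0919
40.8 -31.7 0.1 -0.121; 44.4 -26.5 0.1 -0.121; 47.2 -21.0 0.1 -0.121; 49.4 -15.1 0.1 -0.121; 50.9 -9.0 0.1 -0.121; 51.6 -2.8 0.1 -0.121; 51.6 3.4 0.1 -0.121; 50.8 9.6 0.1 -0.121; 49.2 15.7 0.1 -0.121; 47.0 21.5 0.1 -0.121; 44.0 27.0 0.1 -0.121; 40.4 32.2 0.1 -0.121
```

{"name": "servo_tool", "arguments": {
  "targets": "41 -32 0 -0.121; 44 -26 0 -0.121; 47 -21 0 -0.121; 49 -15 0 -0.121; 51 -9 0 -0.121; 52 -3 0 -0.121; 52 3 0 -0.121; 51 10 0 -0.121; 49 16 0 -0.121; 47 21 0 -0.121; 44 27 0 -0.121; 40 32 0 -0.121",
  "hand": 1,
  "squeeze": 15
}}

```text
time: 4.25
tool_pos: [0.511, -0.0111, 0.2417]
tool_rot: [3.137, 0.006, 1.721]
contact_force: [0.3, -1.1, 0.6]
opening: 0.0918
```

```bash
python3 plan.py .51 .0156 .16 3 0;  python3 plan.py .51 .0156 .065 5 0
```

```text
t 4.25 pos [ 0.511  -0.0111  0.2417] rot [3.137 0.006 1.721] q [-0.169  0.312  1.565 -0.005  1.258 -0.318] F [ 0.3 -1.1  0.6] op 0.0918
9.0 0.9 27.2 0.000; 9.0 0.9 27.2 0.000; 9.0 0.9 27.2 0.000
t 4.25 pos [ 0.511  -0.0111  0.2417] rot [3.137 0.006 1.721] q [-0.169  0.312  1.565 -0.005  1.258 -0.318] F [ 0.3 -1.1  0.6] op 0.0918
5.5 0.4 35.3 0.000; 5.5 0.4 35.3 0.000; 5.5 0.4 35.3 0.000; 5.5 0.4 35.3 0.000; 5.5 0.4 35.3 0.000
```

{"name": "servo_tool", "arguments": {
  "targets": "9 1 30 0.013; 9 1 30 0.013; 9 1 30 0.013; 0 0 0 0"
}}

```text
time: 4.75
tool_pos: [0.5132, 0.0202, 0.1494]
tool_rot: [3.134, 0.006, 1.689]
contact_force: [0.4, -0.6, 0.3]
opening: 0.0917
```

```bash
python3 plan.py .51 .0156 .057 3 0; python3 - <<'E'
from h import *
for n in("side","top"):
    p=cams.read_camera(n); cv2.imwrite(f"pics/{n}1.png",p["color"][:,:,::-1])
    a=cv2.resize(p["color"][120:300,240:460,::-1],None,fx=2.5,fy=2.5); cv2.imwrite(f"pics/{n}1z.png",a)
E
python3 -c "
import cv2,numpy as np
a=cv2.imread('pics/side1z.png');b=cv2.imread('pics/top1z.png');cv2.imwrite('pics/c1.png',cv2.resize(np.hstack([a,b]),(800,327)))"
```

```text
t 4.75 pos [0.5132 0.0202 0.1494] rot [3.134 0.006 1.689] q [-0.107  0.411  1.694 -0.005  1.027 -0.223] F [ 0.4 -0.6  0.3] op 0.0917
-1.2 -1.5 30.8 0.000; -1.2 -1.5 30.8 0.000; -1.2 -1.5 30.8 0.000
```

View pics/c1.png

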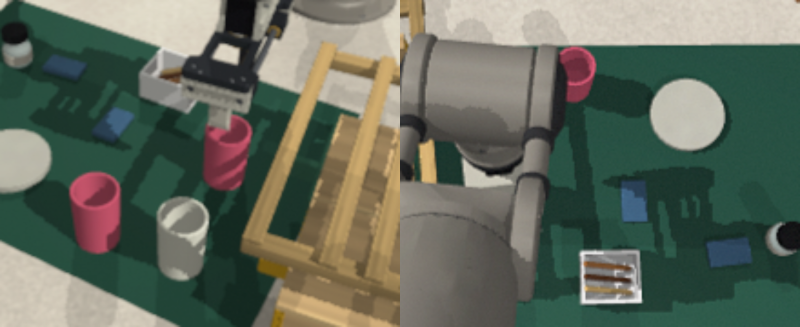

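```bash
python3 - <<'E'
from h import *
p=cams.read_camera("side")
u=proj(p,[[.513,.02,.149],[.568,.025,.135],[.458,.014,.135],[.51,.0156,.085]]); print(u,(u-[240,120])*1.818)
E
```

```text
[[367.52780527 170.67945652]
 [358.38438402 191.54156931]
 [374.51032138 160.74056786]
 [363.96945573 190.71719442]] [[231.84554998  92.13525196]
 [215.22281015 130.062573  ]
 [244.53976427  74.06635238]
 [225.37647051 128.56385945]]
```

The near fingertip projects to (215,130) in the combined picture and shows at about (221,125). The cup rim is between the fingers, so I'll descend.

{"name": "servo_tool", "arguments": {
  "targets": "-1 -1.5 31 0; -1 -1.5 31 0; -1 -1 29 0; 0 0 0 0"
}}

```text
time: 5.4
tool_pos: [0.5188, 0.0125, 0.0663]
tool_rot: [3.113, 0.012, 1.686]
contact_force: [0.0, -0.7, 0.5]
opening: 0.0913
```

{"name": "servo_tool", "arguments": {
  "targets": "0 0 0 0; 0 0 0 0; 0 0 0 0; 0 0 0 0",
  "hand": 0,
  "squeeze": 15
}}

```text
time: 5.9
tool_pos: [0.5209, 0.0117, 0.0711]
tool_rot: [3.107, 0.013, 1.686]
contact_force: [-0.2, 0.2, -1.4]
opening: 0.0577
```

{"name": "servo_tool", "arguments": {
  "targets": "0 0 -20 0; -2 0 -35 0; -5 0 -35 0; -10 0 -20 0"
}}

```text
time: 6.4
tool_pos: [0.5179, -0.0034, 0.1823]
tool_rot: [3.111, 0.012, 1.687]
contact_force: [0.6, -0.9, -3.1]
opening: 0.0578
```

```bash
python3 plan.py .628 -.25 .19 7 0
```

```text
t 6.4 pos [ 0.5179 -0.0034  0.1823] rot [3.111 0.012 1.687] q [-0.153  0.368  1.659 -0.004  1.082 -0.268] F [ 0.6 -0.9 -3.1] op 0.0578
-36.8 11.5 -0.3 0.000; -36.8 11.5 -0.3 0.000; -36.8 11.5 -0.3 0.000; -36.8 11.5 -0.3 0.000; -36.8 11.5 -0.3 0.000; -36.8 11.5 -0.3 0.000; -36.8 11.5 -0.3 0.000
```

{"name": "servo_tool", "arguments": {
  "targets": "-37 12 0 0; -37 12 0 0; -37 12 0 0; -37 12 0 0; -37 11 0 0; -36 11 0 0; -30 10 0 0; 0 0 0 0"
}}

```text
time: 7.4
tool_pos: [0.6309, -0.2502, 0.1882]
tool_rot: [3.106, 0.011, 1.689]
contact_force: [-0.6, 0.6, -3.1]
opening: 0.0568
```

```bash
python3 plan.py .628 -.25 .085 4 0; python3 - <<'E'
from h import *
for n in("side","top"):
    p=cams.read_camera(n); a=cv2.resize(p["color"][110:310,200:460,::-1],(400,308)); cv2.imwrite(f"pics/{n}2.png",a)
cv2.imwrite("pics/c2.png",np.hstack([cv2.imread("pics/side2.png"),cv2.imread("pics/top2.png")]))
E
```

```text
t 7.4 pos [ 0.6309 -0.2502  0.1882] rot [3.106 0.011 1.689] q [-0.495  0.647  1.161  0.011  1.298 -0.616] F [-0.6  0.6 -3.1] op 0.0568
0.4 -1.6 25.8 0.000; 0.4 -1.6 25.8 0.000; 0.4 -1.6 25.8 0.000; 0.4 -1.6 25.8 0.000
```

View pics/c2.png

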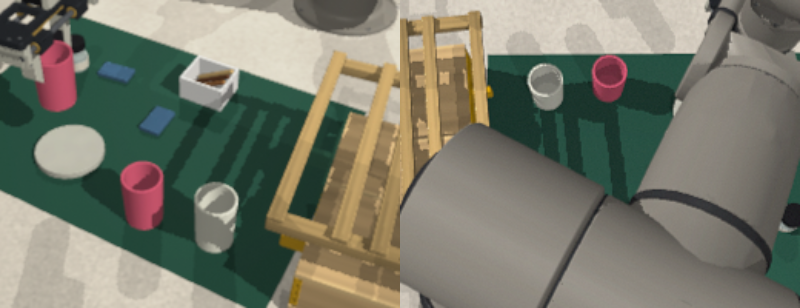

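{"name": "servo_tool", "arguments": {
  "targets": "0 -2 30 0; 0 -2 30 0; 0 -1 26 0; 0 0 8 0; 0 0 0 0"
}}

```text
time: 8.12
tool_pos: [0.6285, -0.2427, 0.094]
tool_rot: [3.106, 0.009, 1.696]
contact_force: [0.4, -0.3, -1.6]
opening: 0.057
```

```bash
python3 - <<'E'
from h import *
print(telemetry.observe()["qpos"].round(3))
p=cams.read_camera("side"); a=cv2.resize(p["color"][130:250,190:310,::-1],(600,600),interpolation=cv2.INTER_CUBIC); cv2.imwrite("pics/c3.png",a)
r=best(p,"pink_cup_center",(240,195)); e=r["extent"]; print(e,r["score"])
for z in (.01,.015,.02,.025): print(z,sil(p,cyl(.628,-.248,z,.085,.027,.029)),box(e))
E
```

```text
[-0.488  0.724  1.289  0.015  1.095 -0.62 ]
[242.8, 188.7, 28.0, 43.0] 0.86
0.01 [225.47428731 172.00975873 254.44110868 214.18419232] [228.8 167.2 256.8 210.2]
0.015 [225.10753426 170.38766666 254.202992   212.75101911] [228.8 167.2 256.8 210.2]
0.02 [224.73793792 168.75331956 253.9631513  211.30724248] [228.8 167.2 256.8 210.2]
0.025 [224.3654651  167.10657804 253.72156779 209.85274431] [228.8 167.2 256.8 210.2]
```

View pics/c3.png

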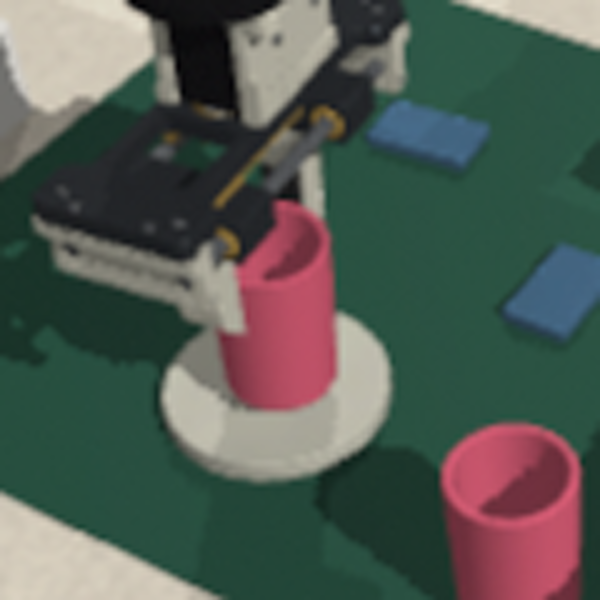

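{"name": "servo_tool", "arguments": {
  "targets": "-4 0 7 0; -3 0 4 0; 0 0 4 0; 0 0 3 0"
}}

```text
time: 8.72
tool_pos: [0.6333, -0.2547, 0.0823]
tool_rot: [3.096, 0.02, 1.696]
contact_force: [-5.7, -3.0, 10.7]
opening: 0.0566
```

{"name": "servo_tool", "arguments": {
  "targets": "0 0 0 0; 0 0 0 0; 0 0 0 0; 0 0 -5 0",
  "hand": 1
}}

```text
time: 9.22
tool_pos: [0.6333, -0.2551, 0.088]
tool_rot: [3.095, 0.02, 1.695]
contact_force: [0.2, -0.1, -0.3]
opening: 0.0902
```

```bash
python3 - <<'E'
from h import *
print(telemetry.observe())
p=cams.read_camera("side"); a=cv2.resize(p["color"][130:250,190:310,::-1],(600,600),interpolation=cv2.INTER_CUBIC); cv2.imwrite("pics/c4.png",a)
E
```

```text
{'time': 9.225, 'qpos': array([-0.4998109 ,  0.73816841,  1.27848182,  0.012266  ,  1.0755084 ,
       -0.62983481]), 'qvel': array([ 0.00067268, -0.05486259, -0.03615476, -0.00073383,  0.07889352,
       -0.00061639]), 'joint_efforts': array([-5.81232284e-02, -5.98722732e+01, -2.26400900e+01,  8.23819893e-02,
       -3.14345229e-01,  2.16694374e-03]), 'tool_pos': array([ 0.63334979, -0.25505779,  0.08799733]), 'tool_rot': array([3.09514164, 0.02014448, 1.69478917]), 'contact_force': array([ 0.2102622 , -0.12492411, -0.31437442]), 'torque': array([-0.02978881, -0.10379793,  0.02019669]), 'opening': 0.09017694746234707}
```

View pics/c4.png

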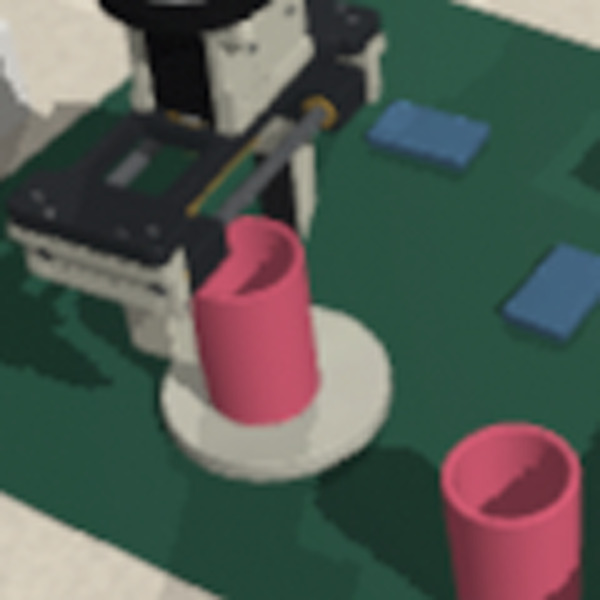

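{"name": "servo_tool", "arguments": {
  "targets": "0 0 -20 0; 0 0 -40 0; 0 0 -50 0; 0 0 -50 0; 0 0 -40 0"
}}

```text
time: 9.9
tool_pos: [0.6225, -0.2511, 0.2911]
tool_rot: [3.1, 0.016, 1.696]
contact_force: [-0.0, -0.1, 0.5]
opening: 0.0915
```

```bash
cat > kin.py <<'E'
import numpy as np
from scipy.spatial.transform import Rotation as Ro
from scipy.optimize import least_squares
def rz(a): return Ro.from_rotvec([0,0,a]).as_matrix()
def ry(a): return Ro.from_rotvec([0,a,0]).as_matrix()
# par: h, a1(x off), d(lat), L1, ex(elbow offset perpendicular), L2, L3, s4 sign, s6 sign, yaw0
def fk(q,par,s4=1,s6=1):
    h,a1,d,L1,ex,L2,L3,y0=par
    R=rz(q[0]); p=np.array([0,0,h])+R@[a1,d,0]
    R=R@ry(q[1]); p=p+R@[0,0,L1]
    R=R@ry(q[2]); p=p+R@[ex,0,L2]
    R=R@rz(s4*q[3]); R=R@ry(q[4]); p=p+R@[0,0,L3]
    R=R@rz(s6*q[5]+y0); return p,R
E
python3 - <<'E'
from kin import *
from cell import telemetry
o=telemetry.observe(); print(o)
D=[([-1.488025,.342762,1.52503,0,1.27539,-.146016],[.11904,-.510926,.24002],[-3.14,0,.2288]),
([-.169,.312,1.565,-.005,1.258,-.318],[.511,-.0111,.2417],[3.137,.006,1.721]),
([-.107,.411,1.694,-.005,1.027,-.223],[.5132,.0202,.1494],[3.134,.006,1.689]),
([-.153,.368,1.659,-.004,1.082,-.268],[.5179,-.0034,.1823],[3.111,.012,1.687]),
([-.495,.647,1.161,.011,1.298,-.616],[.6309,-.2502,.1882],[3.106,.011,1.689]),
([-0.4998109,0.73816841,1.27848182,0.012266,1.0755084,-0.62983481],[0.63334979,-0.25505779,0.08799733],[3.09514164,0.02014448,1.69478917]),
(o["qpos"],o["tool_pos"],o["tool_rot"])]
for s4 in(1,-1):
  for s6 in (1,-1):
    def f(v):
        r=[]
        for q,p,e in D:
            P,R=fk(q,v,s4,s6); r+=list((P-p)*1000)+list((Ro.from_matrix(R).inv()*Ro.from_euler("xyz",e)).as_rotvec()*300)
        return np.array(r)
    b=min((least_squares(f,[.3,0,.07,.4,0,.4,.2,y]) for y in(0,1.57,3.14,-1.57)),key=lambda s:s.cost)
    print(s4,s6,b.x.round(4),b.cost, np.abs(b.fun).max())
E
```

```text
{'time': 9.9, 'qpos': array([-0.50249881,  0.57349766,  1.01492944,  0.01117043,  1.51000807,
       -0.62803309]), 'qvel': array([-5.58689557e-03, -1.53225065e-01, -5.84056172e-01, -6.65715263e-04,
        7.56453884e-01,  4.26216165e-03]), 'joint_efforts': array([ 1.79178966e-01, -5.70177698e+01, -2.50683045e+01,  9.57741821e-02,
       -9.15548801e-01, -2.58616332e-03]), 'tool_pos': array([ 0.62252945, -0.25106678,  0.29114825]), 'tool_rot': array([3.10010469, 0.01631064, 1.69555423]), 'contact_force': array([-0.04007274, -0.10881156,  0.53604233]), 'torque': array([-0.03836605, -0.15425377, -0.01454727]), 'opening': 0.09152918528922688}
1 1 [2.2200e-01 1.0000e-04 7.6400e-02 5.0610e-01 4.6600e-02 3.7970e-01
 3.0300e-01 1.5709e+00] 0.24033884419824791 0.24926185543847815
1 -1 [2.220e-01 1.000e-04 7.640e-02 5.061e-01 4.660e-02 3.797e-01 3.030e-01
 7.627e-01] 48874.20204144633 154.82341140467463
-1 1 [ 0.0706 -0.0026  0.0777  0.5181  0.048   0.3809  0.1604  1.5719] 132.38814019028044 5.43844134006106
-1 -1 [ 0.0706 -0.0026  0.0777  0.5181  0.048   0.3809  0.1604  0.7637] 47942.54264883066 154.5238724581255
```

```bash
cat >> kin.py <<'E'
PAR=[.222,1e-4,.0764,.5061,.0466,.3797,.3030,1.5709]
LO=np.array([-2.53,-.77,.04,-1,.28,-3.11]);HI=np.array([2.53,2.02,2.7,4.14,2.66,3.11])
def tilt(th,yaw=1.682,flip=0):
    rx=np.array([np.cos(yaw),np.sin(yaw),0]); up=np.array([0,0,1.])
    z=rx*np.sin(th)-up*np.cos(th); x=rx*np.cos(th)+up*np.sin(th)
    if flip: x=-x
    return np.c_[x,np.cross(z,x),z]
def ik(p,R,q0):
    def f(q):
        P,Q=fk(q,PAR); return np.r_[(P-p)*10,(Ro.from_matrix(Q.T@R)).as_rotvec()]
    s=least_squares(f,np.clip(q0,LO+1e-3,HI-1e-3),bounds=(LO,HI)); return s.x,np.linalg.norm(s.fun)
E
python3 - <<'E'
from kin import *
np.set_printoptions(precision=2,suppress=True)
for th in (0,20,30,40,50):
  for fl in (0,1):
    for p in ((.4956,.1212,.054),(.505,.03,.15),(.513,-.04,.054),(.49,-.08,.15)):
        b=min((ik(np.array(p),tilt(np.radians(th),flip=fl),np.array(q0)) for q0 in ([0,.4,1.6,0,1,0],[0,.4,1.6,1,1,-1],[0,.4,1.6,-.8,1,1],[0.3,.4,1.6,2,1,-2],[0,.4,1.6,1,1,2])),key=lambda s:s[1])
        print(th,fl,p,b[0],round(b[1],4))
E
```

```text
0 0 (0.4956, 0.1212, 0.054) [ 0.09  0.55  1.79 -0.    0.8  -0.02] 0.0
0 0 (0.505, 0.03, 0.15) [-0.09  0.4   1.71 -0.    1.03 -0.2 ] 0.0
0 0 (0.513, -0.04, 0.054) [-0.23  0.55  1.78  0.    0.81 -0.34] 0.0
0 0 (0.49, -0.08, 0.15) [-0.32  0.39  1.73 -0.    1.02 -0.43] 0.0
0 1 (0.4956, 0.1212, 0.054) [0.09 0.55 1.79 0.01 0.8  3.11] 0.0053
0 1 (0.505, 0.03, 0.15) [-0.09  0.4   1.71  0.    1.03  2.94] 0.0
0 1 (0.513, -0.04, 0.054) [-0.23  0.55  1.78  0.    0.81  2.8 ] 0.0
0 1 (0.49, -0.08, 0.15) [-0.32  0.39  1.73  0.    1.02  2.71] 0.0
20 0 (0.4956, 0.1212, 0.054) [-0.12  0.57  1.81  0.44  0.89 -0.53] 0.0
20 0 (0.505, 0.03, 0.15) [-0.29  0.45  1.69  0.35  1.17 -0.56] 0.0
20 0 (0.513, -0.04, 0.054) [-0.41  0.62  1.71  0.36  1.02 -0.74] 0.0
20 0 (0.49, -0.08, 0.15) [-0.49  0.47  1.65  0.3   1.24 -0.74] 0.0
20 1 (0.4956, 0.1212, 0.054) [-0.12  0.57  1.81  0.44  0.89  2.61] 0.0
20 1 (0.505, 0.03, 0.15) [-0.29  0.45  1.69  0.35  1.17  2.58] 0.0
20 1 (0.513, -0.04, 0.054) [-0.41  0.62  1.71  0.36  1.02  2.4 ] 0.0
20 1 (0.49, -0.08, 0.15) [-0.49  0.47  1.65  0.3   1.24  2.41] 0.0
30 0 (0.4956, 0
[... 928 characters left out ...]
 1.37  2.33] 0.0
40 1 (0.513, -0.04, 0.054) [-0.54  0.75  1.61  0.56  1.29  2.18] 0.0
40 1 (0.49, -0.08, 0.15) [-0.62  0.61  1.57  0.5   1.49  2.23] 0.0
50 0 (0.4956, 0.1212, 0.054) [-0.35  0.76  1.77  0.82  1.23 -1.  ] 0.0
50 0 (0.505, 0.03, 0.15) [-0.5   0.64  1.63  0.68  1.49 -0.89] 0.0
50 0 (0.513, -0.04, 0.054) [-0.59  0.84  1.56  0.63  1.43 -1.02] 0.0
50 0 (0.49, -0.08, 0.15) [-0.67  0.69  1.53  0.58  1.61 -0.97] 0.0
50 1 (0.4956, 0.1212, 0.054) [-0.35  0.76  1.77  0.82  1.23  2.14] 0.0
50 1 (0.505, 0.03, 0.15) [-0.5   0.64  1.63  0.68  1.49  2.25] 0.0
50 1 (0.513, -0.04, 0.054) [-0.59  0.84  1.56  0.63  1.43  2.12] 0.0
50 1 (0.49, -0.08, 0.15) [-0.67  0.69  1.53  0.58  1.61  2.17] 0.0
```

```bash
python3 - <<'E'
from kin import *
np.set_printoptions(precision=2,suppress=True)
j=-1.459; u=np.array([np.cos(j),np.sin(j),0]); l=np.array([-u[1],u[0],0])
for z in (.1,.2,.3,.4,.5):
  for r in (.45,.4,.35,.3,.25):
    o=[]
    for th in (0,40):
        R=tilt(np.radians(th)); p=u*r+l*.0764+[0,0,z]
        b=min((ik(p,R,np.array(q0)) for q0 in([j,.3,1.6,0,1,0],[j,0,2.3,0,1,0],[j,-.3,2.5,0,.6,0])),key=lambda s:s[1])
        o.append((b[0],round(b[1],3)))
    print(z,r,o)
E
```

```text
0.1 0.45 [(array([-1.46,  0.4 ,  1.9 , -0.  ,  0.85, -1.57]), np.float64(0.0)), (array([-1.46,  0.78,  1.38,  0.  ,  1.68, -1.57]), np.float64(0.0))]
0.1 0.4 [(array([-1.46,  0.32,  2.02,  0.  ,  0.8 , -1.57]), np.float64(0.0)), (array([-1.46,  0.71,  1.54,  0.  ,  1.59, -1.57]), np.float64(0.0))]
0.1 0.35 [(array([-1.46,  0.25,  2.14, -0.  ,  0.75, -1.57]), np.float64(0.0)), (array([-1.46,  0.64,  1.69,  0.  ,  1.51, -1.57]), np.float64(0.0))]
0.1 0.3 [(array([-1.46,  0.17,  2.26,  0.  ,  0.71, -1.57]), np.float64(0.0)), (array([-1.46,  0.58,  1.83,  0.  ,  1.43, -1.57]), np.float64(0.0))]
0.1 0.25 [(array([-1.46,  0.09,  2.37, -0.  ,  0.69, -1.57]), np.float64(0.0)), (array([-1.46,  0.52,  1.97,  0.  ,  1.35, -1.57]), np.float64(0.0))]
0.2 0.45 [(array([-1.46,  0.26,  1.77, -0.  ,  1.12, -1.57]), np.float64(0.0)), (array([-1.46,  0.66,  1.3 ,  0.  ,  1.88, -1.57]), np.float64(0.0))]
0.2 0.4 [(array([-1.46,  0.17,  1.88, -0.  ,  1.09, -1.57]), np.float64(0.0)), (array([-1.46,  0.58,  1.46,  0.  ,  1.8 , -1.57]), np.float64(0.0))]
0.2 0.35 [(array([-1.46,  0.08,  1.99, -0.  ,  1.07, 
[... 1939 characters left out ...]
1.91, -1.57]), np.float64(0.0)), (array([-1.46,  0.57,  0.67,  0.  ,  2.61, -1.57]), np.float64(0.0))]
0.5 0.4 [(array([-1.46,  0.05,  1.2 ,  0.  ,  1.89, -1.57]), np.float64(0.0)), (array([-1.46,  0.44,  0.87,  0.  ,  2.53, -1.57]), np.float64(0.0))]
0.5 0.35 [(array([-1.46, -0.05,  1.3 ,  0.  ,  1.89, -1.57]), np.float64(0.0)), (array([-1.46,  0.33,  1.04,  0.  ,  2.47, -1.57]), np.float64(0.0))]
0.5 0.3 [(array([-1.46, -0.15,  1.38,  0.  ,  1.9 , -1.57]), np.float64(0.0)), (array([-1.46,  0.22,  1.18,  0.  ,  2.43, -1.57]), np.float64(0.0))]
0.5 0.25 [(array([-1.46, -0.24,  1.46,  0.  ,  1.93, -1.57]), np.float64(0.0)), (array([-1.46,  0.12,  1.31,  0.  ,  2.41, -1.57]), np.float64(0.0))]
```

```bash
python3 - <<'E'
from plan import *
o=telemetry.observe();R=Ro.from_euler("xyz",o["tool_rot"]); p=o["tool_pos"]
for w,n in (((.5,0,.45),6),((.35,.3,.5),6),((.05,.45,.52),6),((-.125,.44,.54),3)):
    w=np.array(w); print(n,(R.inv().apply(w-p)*1000/n).round(1)); p=w
E
```

```text
6 [ 43.6 -13.9 -27.8]
6 [ 52.6 -18.2 -10. ]
6 [ 31.  -46.3  -5.8]
3 [  3.8 -58.   -9.1]
```

{"name": "servo_tool", "arguments": {
  "targets": "43 -14 -28 0; 43 -14 -28 0; 43 -14 -28 0; 43 -14 -28 0; 43 -14 -28 0; 43 -14 -28 0; 50 -18 -10 0; 50 -18 -10 0; 50 -18 -10 0; 50 -18 -10 0; 50 -18 -10 0; 50 -18 -10 0; 31 -46 -6 0; 31 -46 -6 0; 31 -46 -6 0; 31 -46 -6 0; 31 -46 -6 0; 31 -46 -6 0"
}}

```text
time: 12.15
tool_pos: [0.0346, 0.4509, 0.5316]
tool_rot: [3.084, 0.014, 1.691]
contact_force: [-0.5, 1.2, 0.2]
opening: 0.0922
```

```bash
python3 plan.py -.125 .46 .56 3
```

```text
t 12.15 pos [0.0346 0.4509 0.5316] rot [3.084 0.014 1.691] q [ 1.364  0.161  0.989 -0.064  1.985  1.218] F [-0.5  1.2  0.2] op 0.0922
9.3 -51.8 -12.6 0.000; 9.3 -51.8 -12.6 0.000; 9.3 -51.8 -12.6 0.000
```

{"name": "servo_tool", "arguments": {
  "targets": "9 -50 -20 0; 9 -50 -20 0; 9 -45 -20 0; 20 0 -40 0; 20 0 -40 0; 20 0 -40 0"
}}

```text
time: 12.9
tool_pos: [-0.1224, 0.4526, 0.6616]
tool_rot: [3.096, 0.065, 1.697]
contact_force: [1.8, -8.8, 10.4]
opening: 0.0918
```

```bash
python3 plan.py -.125 .46 .56 3|head -1
```

```text
t 12.9 pos [-0.1224  0.4526  0.6616] rot [3.096 0.065 1.697] q [ 1.701  0.511  0.036 -0.098  2.658  1.488] F [ 1.8 -8.8 10.4] op 0.0918
```

```bash
cat > sim.py <<'E'
from kin import *
np.set_printoptions(precision=3,suppress=True)
def ikw(p,R,q0,w):
    def f(q):
        P,Q=fk(q,PAR); return np.r_[(P-p)*w,(Ro.from_matrix(Q.T@R)).as_rotvec()]
    s=least_squares(f,np.clip(q0,LO+1e-6,HI-1e-6),bounds=(LO,HI)); return s.x
if __name__=="__main__":
  for w in (1,3,10):
   for z in (.15,.3):
    q,e=ik(np.array([.46,-.08,z]),tilt(0,yaw=1.682+np.pi-.1),np.array([-.3,.4,1.7,0,.9,2.9])); print("w",w,z,q,e)
    for i in range(16):
        P,R=fk(q,PAR); q=ikw(P,R@rz(.187),q,w)
        if i%3==0:
            P,R=fk(q,PAR); print(i,q,P,"z",R[:,2],"tilt",np.degrees(np.arccos(-R[2,2])))
E
python3 sim.py
```

```text
w 1 0.15 [-0.337  0.338  1.81  -0.     0.993  2.794] 9.50915096322394e-14
0 [-0.337  0.338  1.81   0.     0.993  2.981] [ 0.46 -0.08  0.15] z [ 0.  0. -1.] tilt 8.537736462515939e-07
3 [-0.661  0.294  1.922  0.092  0.932  3.11 ] [ 0.393 -0.18   0.139] z [ 0.042  0.061 -0.997] tilt 4.233116639444615
6 [-1.071  0.279  2.106  0.216  0.804  3.11 ] [ 0.278 -0.253  0.101] z [ 0.118  0.105 -0.987] tilt 9.109476215549636
9 [-1.408  0.366  2.32   0.396  0.569  3.11 ] [ 0.183 -0.257  0.038] z [ 0.193  0.108 -0.975] tilt 12.753919122745986
12 [-1.526  0.527  2.47   0.8    0.321  3.11 ] [ 0.155 -0.232 -0.017] z [ 0.223  0.091 -0.971] tilt 13.928339469104955
15 [-1.605  0.616  2.534  1.262  0.28   3.11 ] [ 0.149 -0.22  -0.035] z [ 0.266  0.084 -0.96 ] tilt 16.203545167082794
w 1 0.3 [-0.337  0.191  1.566  0.     1.385  2.794] 1.6865026437777776e-13
0 [-0.337  0.191  1.566  0.     1.385  2.981] [ 0.46 -0.08  0.3 ] z [ 0.  0. -1.] tilt 0.0
3 [-0.695  0.12   1.671  0.056  1.356  3.11 ] [ 0.382 -0.197  0.294] z [ 0.031  0.046 -0.998] tilt 3.1730170045958643
6 [-1.173  0.032  1.824  0.116  1.327  3.11
[... 2922 characters left out ...]
15  1.355  3.11 ] [ 0.458 -0.085  0.299] z [ 0.103  0.181 -0.978] tilt 12.01631633038098
6 [-0.682  0.131  1.746  0.498  1.318  3.11 ] [ 0.454 -0.089  0.296] z [ 0.277  0.371 -0.886] tilt 27.56927348597313
9 [-0.861  0.128  1.902  0.775  1.304  3.11 ] [ 0.45  -0.092  0.291] z [ 0.467  0.492 -0.735] tilt 42.72298882909396
12 [-1.012  0.165  2.076  1.034  1.325  3.11 ] [ 0.447 -0.094  0.285] z [ 0.644  0.542 -0.54 ] tilt 57.347129331606496
15 [-1.125  0.263  2.255  1.266  1.388  3.11 ] [ 0.444 -0.093  0.278] z [ 0.789  0.525 -0.32 ] tilt 71.32666319122448sim.py:14: RuntimeWarning: invalid value encountered in arccos
  P,R=fk(q,PAR); print(i,q,P,"z",R[:,2],"tilt",np.degrees(np.arccos(-R[2,2])))
```

```bash
python3 - <<'E' 2>/dev/null
from sim import *
for p0 in ([.25,.25,.22],[.27,.22,.3],[.2,.3,.25]):
  for w in (3,10):
    best=min((ik(np.array(p0),tilt(0,yaw=y),np.array([.5,.1,1.9,0,1,3.1])) for y in np.arange(-3.1,3.2,.1)),key=lambda s:s[1]+abs(s[0][5]-3.05)+3*abs(s[0][3]))
    q=best[0]; print("w",w,p0,q,best[1])
    for i in range(13):
        P,R=fk(q,PAR); q=ikw(P,R@rz(.187),q,w)
        if i%3==0:
            P,R=fk(q,PAR); print(i,q,P,"az",np.degrees(np.arctan2(R[1,2],R[0,2])).round(),"tilt",np.degrees(np.arccos(-R[2,2])).round(1))
E
python3 plan.py .25 .25 .3 1
```

```text
w 3 [0.25, 0.25, 0.22] [ 0.568  0.043  1.97  -0.     1.129  3.038] 1.520208535244168e-10
0 [0.502 0.033 1.984 0.046 1.125 3.11 ] [0.255 0.241 0.219] az 117.0 tilt 2.4
3 [ 0.178 -0.009  2.083  0.263  1.105  3.11 ] [0.268 0.197 0.209] az 106.0 tilt 13.5
6 [-0.151 -0.016  2.218  0.453  1.096  3.11 ] [0.267 0.156 0.189] az 96.0 tilt 23.7
9 [-0.477  0.034  2.379  0.601  1.07   3.11 ] [0.254 0.124 0.159] az 87.0 tilt 32.8
12 [-0.77   0.178  2.558  0.73   0.966  3.11 ] [0.236 0.109 0.121] az 78.0 tilt 40.1
w 10 [0.25, 0.25, 0.22] [ 0.568  0.043  1.97  -0.     1.129  3.038] 1.520208535244168e-10
0 [0.517 0.035 1.981 0.059 1.125 3.11 ] [0.251 0.249 0.22 ] az 118.0 tilt 3.1
3 [0.268 0.    2.065 0.345 1.117 3.11 ] [0.252 0.244 0.218] az 108.0 tilt 17.7
6 [ 0.02  -0.005  2.185  0.611  1.138  3.11 ] [0.253 0.239 0.215] az 100.0 tilt 31.8
9 [-0.219  0.038  2.331  0.835  1.186  3.11 ] [0.252 0.236 0.21 ] az 92.0 tilt 45.3
12 [-0.437  0.16   2.495  1.004  1.234  3.11 ] [0.251 0.233 0.204] az 85.0 tilt 58.0
w 3 [0.27, 0.22, 0.3] [ 0.463 -0.043  1.824  0.     1.361  3.033] 1.0218682007263125e-09
0 [ 0
[... 1387 characters left out ...]
] [0.213 0.135 0.154] az 89.0 tilt 41.6
w 10 [0.2, 0.3, 0.25] [0.769 0.024 1.9   0.    1.218 3.04 ] 5.591532986495217e-09
0 [0.718 0.015 1.911 0.059 1.215 3.11 ] [0.201 0.299 0.25 ] az 129.0 tilt 3.2
3 [ 0.466 -0.022  1.996  0.341  1.208  3.11 ] [0.204 0.294 0.248] az 120.0 tilt 18.2
6 [ 0.217 -0.03   2.118  0.601  1.232  3.11 ] [0.206 0.289 0.245] az 113.0 tilt 32.8
9 [-0.019  0.008  2.266  0.818  1.284  3.11 ] [0.206 0.285 0.24 ] az 105.0 tilt 46.9
12 [-0.23   0.123  2.43   0.977  1.34   3.11 ] [0.205 0.282 0.233] az 99.0 tilt 60.5
t 12.9 pos [-0.1224  0.4526  0.6616] rot [3.096 0.065 1.697] q [ 1.701  0.511  0.036 -0.098  2.658  1.488] F [ 1.8 -8.8 10.4] op 0.0918
-224.0 326.4 392.1 0.000
```

```bash
python3 plan.py .25 .26 .29 14 2.6
```

```text
t 12.9 pos [-0.1224  0.4526  0.6616] rot [3.096 0.065 1.697] q [ 1.701  0.511  0.036 -0.098  2.658  1.488] F [ 1.8 -8.8 10.4] op 0.0918
-15.2 23.4 28.7 0.186; -10.7 25.8 28.7 0.186; -5.7 27.3 28.7 0.186; -0.6 27.9 28.7 0.186; 4.6 27.5 28.7 0.186; 9.6 26.2 28.7 0.186; 14.3 24.0 28.7 0.186; 18.4 20.9 28.7 0.186; 22.0 17.2 28.7 0.186; 24.8 12.8 28.7 0.186; 26.7 8.0 28.7 0.186; 27.7 3.0 28.7 0.186; 27.8 -2.2 28.7 0.186; 26.9 -7.3 28.7 0.186
```

{"name": "servo_tool", "arguments": {
  "targets": "-15 23 29 0.18; -11 26 29 0.186; -6 27 29 0.186; -1 28 29 0.186; 5 27 29 0.186; 10 26 29 0.186; 14 24 29 0.186; 18 21 29 0.186; 22 17 29 0.186; 25 13 29 0.186; 27 8 29 0.186; 28 3 29 0.186; 28 -2 29 0.17"
}}

```text
time: 14.52
tool_pos: [0.229, 0.293, 0.3152]
tool_rot: [-3.142, -0.075, -0.663]
contact_force: [0.1, -0.0, -0.2]
opening: 0.0919
```

```bash
python3 plan.py .25 .25 .25 2
```

```text
t 14.53 pos [0.229  0.293  0.3152] rot [-3.142 -0.075 -0.663] q [ 7.620e-01 -3.000e-03  1.745e+00 -7.500e-02  1.389e+00  3.008e+00] F [ 0.1 -0.  -0.2] op 0.0919
19.0 10.5 34.1 0.000; 19.0 10.5 34.1 0.000
```

{"name": "servo_tool", "arguments": {
  "targets": "19 10 34 0.05; 15 8 25 0.05; 0 0 0 0.18; 0 0 0 0.18; 0 0 0 0.18"
}}

```text
time: 15.15
tool_pos: [0.2807, 0.1787, 0.2566]
tool_rot: [-3.108, 0.034, -1.244]
contact_force: [0.3, 0.4, 0.7]
opening: 0.0917
```

```bash
cat > st.py <<'E'
from cell import telemetry
import numpy as np
from scipy.spatial.transform import Rotation as Ro
np.set_printoptions(precision=3,suppress=True)
o=telemetry.observe(); R=Ro.from_euler("xyz",o["tool_rot"]).as_matrix(); z=R[:,2]
print("t",round(o["time"],2),"p",o["tool_pos"],"q",o["qpos"],"tilt",np.degrees(np.arccos(-z[2])).round(1),"az",np.degrees(np.arctan2(z[1],z[0])).round(1),"ytool",R[:,1],"F",o["contact_force"].round(1),"op",round(o["opening"],4))
E
python3 st.py
```

```text
t 15.15 p [0.281 0.179 0.257] q [ 0.302 -0.064  1.967  0.037  1.206  3.104] tilt 2.8 az 63.8 ytool [-0.947 -0.32  -0.034] F [0.3 0.4 0.7] op 0.0917
```

{"name": "servo_tool", "arguments": {
  "targets": "-45 0 0 0.18; -45 0 0 0.18; -45 0 0 0.18; -45 0 0 0.18"
}}

```text
time: 15.65
tool_pos: [0.274, 0.1327, 0.2352]
tool_rot: [3.095, 0.307, -1.814]
contact_force: [-0.5, -0.3, -0.6]
opening: 0.0918
```

```bash
python3 st.py
```

```text
t 15.65 p [0.274 0.133 0.235] q [-0.138 -0.136  2.134  0.336  1.18   3.105] tilt 17.8 az 84.9 ytool [-0.973  0.226  0.045] F [-0.5 -0.3 -0.6] op 0.0918
```

```bash
python3 plan.py .24 .27 .27 3 -0.3; python3 - <<'E' 2>/dev/null
from sim import *
from cell import telemetry
o=telemetry.observe(); R=Ro.from_euler("xyz",o["tool_rot"]).as_matrix()@rz(-.3)
print(ik(np.array([.24,.27,.27]),R,o["qpos"]))
E
```

```text
t 15.65 pos [0.274  0.1327 0.2352] rot [ 3.095  0.307 -1.814] q [-0.138 -0.136  2.134  0.336  1.18   3.105] F [-0.5 -0.3 -0.6] op 0.0918
-43.2 21.9 2.6 -0.100; -45.2 17.5 2.6 -0.100; -46.7 12.9 2.6 -0.100
(array([ 0.275, -0.138,  2.066,  0.437,  1.13 ,  3.11 ]), np.float64(0.12502425454262153))
```

{"name": "servo_tool", "arguments": {
  "targets": "-43 22 3 -0.18; -46 16 3 -0.18; -47 8 3 -0.18; -47 0 0 0.18; -47 0 0 0.18; -47 0 0 0.18; -47 0 0 0.18"
}}

```text
time: 16.52
tool_pos: [0.263, 0.2599, 0.2341]
tool_rot: [2.995, 0.566, -1.865]
contact_force: [0.7, -0.4, -0.3]
opening: 0.0917
```

```bash
python3 st.py
```

```text
t 16.52 p [0.263 0.26  0.234] q [ 0.063 -0.067  2.194  0.675  1.068  3.104] tilt 33.4 az 88.5 ytool [-0.97   0.212  0.123] F [ 0.7 -0.4 -0.3] op 0.0917
```

{"name": "servo_tool", "arguments": {
  "targets": "-50 10 -25 -0.18; -50 5 -25 -0.18; -50 0 -20 -0.18; -50 0 0 0.18; -50 0 0 0.18; -50 0 0 0.18"
}}

```text
time: 17.27
tool_pos: [0.2747, 0.3345, 0.3537]
tool_rot: [3.042, 0.783, -1.686]
contact_force: [-1.0, 0.7, -0.1]
opening: 0.0916
```

```bash
python3 st.py; python3 - <<'E'
from h import *
p=cams.read_camera("side"); cv2.imwrite("pics/c5.png",p["color"][:,:,::-1])
E
```

```text
t 17.27 p [0.275 0.335 0.354] q [ 0.148 -0.106  1.982  0.828  1.272  3.105] tilt 45.2 az 91.4 ytool [-0.997  0.045  0.07 ] F [-1.   0.7 -0.1] op 0.0916
```

View pics/c5.png

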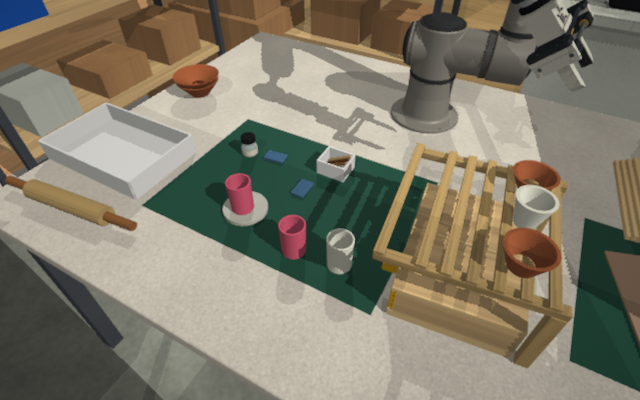

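```bash
python3 - <<'E'
from sim import *
from cell import telemetry
from h import cams,fitcyl,best,back
o=telemetry.observe(); R0=Ro.from_euler("xyz",o["tool_rot"]).as_matrix(); R=R0@rz(-.16); print(R)
q=o["qpos"]; p=o["tool_pos"]
for w,n in (((.27,.08,.33),5),((.49,.02,.16),6),((.498,.053,.116),2),((.4964,.1167,.0525),3),((.5142,-.043,.0525),6)):
    q,e=ik(np.array(w),R,q); print(w,q,round(e,5),"rows",n,(R.T@(np.array(w)-p)*1000/n).round(1)); p=np.array(w)
t=cams.read_camera("top")
for uv in ((337,162),(292,167)):
    r=best(t,"pink_cup_center" if uv[0]>300 else "white_cup",uv)["extent"]; print(r,fitcyl([t],[r],0,.085,.027,.029,[.65,0.]))
E
```

```text
[[ 0.069 -0.997 -0.02 ]
 [-0.702 -0.063  0.709]
 [-0.709 -0.035 -0.705]]
(0.27, 0.08, 0.33) [-0.706 -0.076  2.024  0.566  1.754  2.299] 0.0 rows 5 [ 38.6   4.3 -33. ]
(0.49, 0.02, 0.16) [-0.518  0.553  1.714  0.663  1.401  2.249] 0.0 rows 6 [ 29.6 -34.9  12.2]
(0.498, 0.053, 0.116) [-0.456  0.617  1.755  0.713  1.29   2.217] 0.0 rows 2 [ 4.3 -4.2 27.1]
(0.4964, 0.1167, 0.0525) [-0.343  0.71   1.831  0.826  1.119  2.146] 0.0 rows 3 [ 0.1 -0.  30. ]
(0.5142, -0.043, 0.0525) [-0.592  0.784  1.629  0.639  1.317  2.115] 0.0 rows 6 [ 18.9  -1.3 -18.9]
[335.8, 162.1, 24.7, 32.2] (array([ 0.672, -0.076]), array([ 0.9,  0.6, -0.9, -0.6]))
[292.0, 165.6, 21.7, 28.7] (array([0.663, 0.035]), array([-0.7, -1. ,  0.8,  1.1]))
```

{"name": "servo_tool", "arguments": {
  "targets": "38 6 -33 -0.04; 38 6 -33 -0.04; 38 5 -33 -0.04; 38 4 -33 -0.04; 38 4 -33 0; 29 -35 12 0; 29 -35 12 0; 29 -35 12 0; 29 -35 12 0; 29 -35 12 0"
}}

```text
time: 18.73
tool_pos: [0.4525, 0.0256, 0.2105]
tool_rot: [-3.032, 0.743, -1.398]
contact_force: [0.5, 0.1, 1.3]
opening: 0.092
```

```bash
python3 st.py; python3 plan.py .498 .053 .116 2
```

```text
t 18.73 p [0.452 0.026 0.21 ] q [-0.536  0.404  1.776  0.626  1.443  2.236] tilt 43.0 az 90.7 ytool [-0.992 -0.098 -0.08 ] F [0.5 0.1 1.3] op 0.092
t 18.73 pos [0.4525 0.0256 0.2105] rot [-3.032  0.743 -1.398] q [-0.536  0.404  1.776  0.626  1.443  2.236] F [0.5 0.1 1.3] op 0.092
24.9 -20.1 43.7 0.000; 24.9 -20.1 43.7 0.000
```

{"name": "servo_tool", "arguments": {
  "targets": "25 -20 40 0.03; 25 -20 40 0.02; 0 0 0 0"
}}

```text
time: 19.1
tool_pos: [0.5027, 0.0479, 0.1179]
tool_rot: [-3.072, 0.74, -1.454]
contact_force: [-0.3, 0.1, 0.1]
opening: 0.092
```

```bash
python3 st.py; python3 plan.py .4964 .1167 .0525 3; python3 - <<'E'
from h import *
for n in("side","top"):
    p=cams.read_camera(n); a=cv2.resize(p["color"][120:300,240:460,::-1],(400,327)); cv2.imwrite(f"pics/{n}6.png",a)
cv2.imwrite("pics/c6.png",np.hstack([cv2.imread("pics/side6.png"),cv2.imread("pics/top6.png")]))
E
```

```text
t 19.1 p [0.503 0.048 0.118] q [-0.447  0.599  1.747  0.688  1.265  2.23 ] tilt 42.5 az 90.8 ytool [-0.996 -0.07  -0.051] F [-0.3  0.1  0.1] op 0.092
t 19.1 pos [0.5027 0.0479 0.1179] rot [-3.072  0.74  -1.454] q [-0.447  0.599  1.747  0.688  1.265  2.23 ] F [-0.3  0.1  0.1] op 0.092
-2.3 1.6 31.6 0.000; -2.3 1.6 31.6 0.000; -2.3 1.6 31.6 0.000
```

View pics/c6.png

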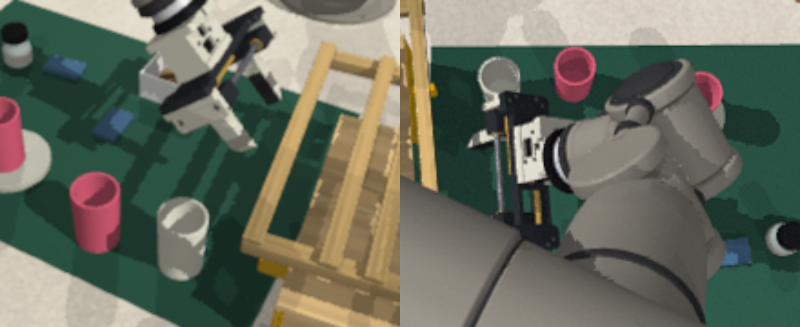

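{"name": "servo_tool", "arguments": {
  "targets": "-2 2 31 0; -2 2 31 0; -2 1 30 0; 0 0 0 0"
}}

```text
time: 19.7
tool_pos: [0.5008, 0.1116, 0.0651]
tool_rot: [-3.041, 0.729, -1.432]
contact_force: [0.5, -0.1, 0.0]
opening: 0.0916
```

```bash
python3 st.py; python3 plan.py .4964 .1167 .0525 1; python3 - <<'E'
from h import *
for n in("side","top"):
    p=cams.read_camera(n); a=cv2.resize(p["color"][120:300,240:460,::-1],(400,327)); cv2.imwrite(f"pics/{n}6.png",a)
cv2.imwrite("pics/c7.png",np.hstack([cv2.imread("pics/side6.png"),cv2.imread("pics/top6.png")]))
E
```

```text
t 19.7 p [0.501 0.112 0.065] q [-0.334  0.661  1.838  0.802  1.085  2.157] tilt 42.1 az 89.3 ytool [-0.995 -0.071 -0.075] F [ 0.5 -0.1  0. ] op 0.0916
t 19.7 pos [0.5008 0.1116 0.0651] rot [-3.041  0.729 -1.432] q [-0.334  0.661  1.838  0.802  1.085  2.157] F [ 0.5 -0.1  0. ] op 0.0916
4.1 4.9 12.8 0.000
```

View pics/c7.png

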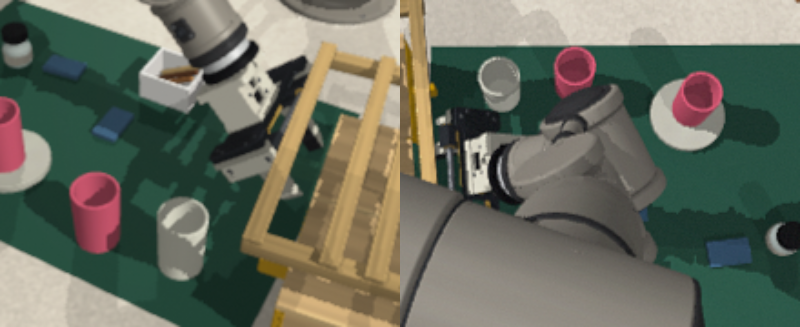

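{"name": "servo_tool", "arguments": {
  "targets": "4 5 13 0; 0 0 1 0"
}}

```text
time: 20.05
tool_pos: [0.499, 0.1147, 0.0536]
tool_rot: [-3.031, 0.725, -1.429]
contact_force: [0.1, -0.3, 0.2]
opening: 0.092
```

{"name": "servo_tool", "arguments": {
  "targets": "0 0 1 0; 0 0 1 0; 0 0 1 0; 0 0 1 0; 0 0 0 0",
  "hand": 0,
  "squeeze": 20
}}

```text
time: 20.68
tool_pos: [0.4995, 0.1169, 0.0506]
tool_rot: [-3.031, 0.725, -1.429]
contact_force: [-0.1, 1.1, 0.3]
opening: 0.0472
```

```bash
python3 st.py
```

```text
t 20.68 p [0.499 0.117 0.051] q [-0.325  0.682  1.857  0.829  1.047  2.123] tilt 41.9 az 88.6 ytool [-0.994 -0.067 -0.083] F [-0.1  1.1  0.3] op 0.0472
```

Still closing.

{"name": "servo_tool", "arguments": {
  "targets": "0 0 0 0; 0 0 0 0; 0 0 0 0; 0 0 0 0"
}}

```text
time: 21.18
tool_pos: [0.4969, 0.1175, 0.0504]
tool_rot: [-3.037, 0.727, -1.429]
contact_force: [-1.2, -0.9, 0.9]
opening: 0.0139
```

```bash
python3 st.py
```

```text
t 21.18 p [0.497 0.118 0.05 ] q [-0.325  0.682  1.859  0.826  1.049  2.123] tilt 42.0 az 89.1 ytool [-0.994 -0.071 -0.078] F [-1.2 -0.9  0.9] op 0.0139
```

```bash
python3 plan.py .5147 -.0415 .0504 8|tail -1
```

```text
14.9 -0.8 -13.3 0.000; 14.9 -0.8 -13.3 0.000; 14.9 -0.8 -13.3 0.000; 14.9 -0.8 -13.3 0.000; 14.9 -0.8 -13.3 0.000; 14.9 -0.8 -13.3 0.000; 14.9 -0.8 -13.3 0.000; 14.9 -0.8 -13.3 0.000
```

{"name": "servo_tool", "arguments": {
  "targets": "15 -1 -13 0; 15 -1 -13 0; 15 -1 -13 0; 15 -1 -13 0; 15 -1 -13 0; 15 -1 -13 0"
}}

```text
time: 21.92
tool_pos: [0.5103, -0.0057, 0.0503]
tool_rot: [-3.04, 0.733, -1.428]
contact_force: [-1.4, 2.0, 6.9]
opening: 0.0139
```

```bash
python3 st.py;python3 plan.py .5147 -.0415 .0504 4|tail -1
```

```text
t 21.93 p [ 0.51  -0.006  0.05 ] q [-0.532  0.737  1.717  0.675  1.205  2.088] tilt 42.3 az 89.5 ytool [-0.994 -0.075 -0.075] F [-1.4  2.   6.9] op 0.0139
6.7 -0.4 -6.0 0.000; 6.7 -0.4 -6.0 0.000; 6.7 -0.4 -6.0 0.000; 6.7 -0.4 -6.0 0.000
```

{"name": "servo_tool", "arguments": {
  "targets": "10 -1 -9 0; 10 -1 -9 0; 8 -1 -7 0; 5 0 -5 0; 5 0 -5 0"
}}

```text
time: 22.55
tool_pos: [0.5146, -0.0509, 0.0496]
tool_rot: [-3.051, 0.757, -1.436]
contact_force: [6.1, 22.9, -7.8]
opening: 0.0128
```

```bash
python3 st.py
```

```text
t 22.55 p [ 0.515 -0.051  0.05 ] q [-0.601  0.776  1.637  0.633  1.287  2.082] tilt 43.6 az 90.2 ytool [-0.995 -0.072 -0.065] F [ 6.1 22.9 -7.8] op 0.0128
```

{"name": "servo_tool", "arguments": {
  "targets": "0 0 0 0; 0 0 0 0; 0 0 0 0",
  "hand": 0.85
}}

```text
time: 22.92
tool_pos: [0.5167, -0.0533, 0.0484]
tool_rot: [-3.048, 0.753, -1.438]
contact_force: [-0.1, 0.3, 0.4]
opening: 0.0381
```

{"name": "servo_tool", "arguments": {
  "targets": "0 0 -20 0; 0 0 -40 0; 0 0 -50 0; 0 0 -40 0"
}}

```text
time: 23.42
tool_pos: [0.5158, -0.1594, 0.159]
tool_rot: [-3.051, 0.753, -1.44]
contact_force: [0.8, 0.1, 0.2]
opening: 0.0763
```

```bash
python3 st.py; python3 - <<'E'
from h import *
for n in("side","top"):
    p=cams.read_camera(n); a=cv2.resize(p["color"][110:310,200:460,::-1],(400,308)); cv2.imwrite(f"pics/{n}6.png",a)
    if n=="top":
        for r in cams.cut_out(p,"tile_center"): print(r["extent"],r["score"])
cv2.imwrite("pics/c8.png",np.hstack([cv2.imread("pics/side6.png"),cv2.imread("pics/top6.png")]))
E
```

```text
t 23.43 p [ 0.516 -0.159  0.159] q [-0.741  0.696  1.403  0.533  1.604  2.167] tilt 43.4 az 89.9 ytool [-0.995 -0.068 -0.066] F [0.8 0.1 0.2] op 0.0763
```

View pics/c8.png

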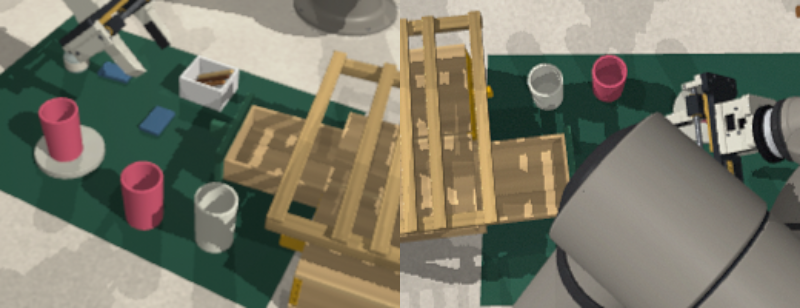

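```bash
cat > unt.py <<'E'
from sim import *
from cell import telemetry
o=telemetry.observe(); R0=Ro.from_euler("xyz",o["tool_rot"]).as_matrix()
def run(p0,comp,w=2.5,n=14,pr=True):
    # find yaw giving j6 ~ -3.05
    best=None
    for a in np.arange(-6,0,.1):
        q,e=ik(np.array(p0),R0@rz(a),np.r_[o["qpos"][:5],np.clip(o["qpos"][5]+a,-3.1,3.1)])
        s=e+abs(q[5]+3.05)
        if best is None or s<best[0]: best=(s,q)
    q=best[1]; print("p0",p0,q,best[0].round(3))
    for i in range(n):
        P,R=fk(q,PAR); z=R[:,2]
        if pr and i%2==0: print(i,q,P,"tilt",np.degrees(np.arccos(-z[2])).round(1),"az",np.degrees(np.arctan2(z[1],z[0])).round(0),"zxy",z[:2])
        u=np.array([np.sin(q[0]),-np.cos(q[0]),0])*comp  # oppose j1 increase: push to the right
        q=ikw(P+u,R@rz(-.187),q,w)
for p0 in ([.45,-.1,.3],[.45,-.25,.3],[.4,.0,.3],[.35,-.35,.3]): run(p0,.045)
E
python3 unt.py 2>/dev/null
```

```text
p0 [0.45, -0.1, 0.3] [-0.742  0.396  1.508  0.545  1.769 -3.034] 0.016
0 [-0.742  0.396  1.508  0.545  1.769 -3.034] [ 0.45 -0.1   0.3 ] tilt 43.3 az 90.0 zxy [0.004 0.686]
2 [-0.749  0.397  1.346  0.484  1.917 -3.11 ] [ 0.448 -0.131  0.347] tilt 40.4 az 95.0 zxy [-0.051  0.646]
4 [-0.741  0.441  1.113  0.484  2.106 -3.11 ] [ 0.462 -0.155  0.406] tilt 39.7 az 99.0 zxy [-0.097  0.631]
6 [-0.775  0.574  0.735  0.602  2.394 -3.11 ] [ 0.48  -0.2    0.479] tilt 43.0 az 101.0 zxy [-0.133  0.669]
8 [-0.87   0.764  0.284  0.916  2.66  -3.11 ] [ 0.474 -0.27   0.529] tilt 46.6 az 100.0 zxy [-0.124  0.716]
10 [-0.98   0.855  0.064  1.292  2.66  -3.11 ] [ 0.466 -0.316  0.554] tilt 50.3 az 88.0 zxy [0.02  0.769]
12 [-1.105  0.858  0.04   1.671  2.66  -3.11 ] [ 0.413 -0.341  0.597] tilt 59.0 az 84.0 zxy [0.088 0.852]
p0 [0.45, -0.25, 0.3] [-0.915  0.575  1.209  0.472  1.955 -3.025] 0.025
0 [-0.915  0.575  1.209  0.472  1.955 -3.025] [ 0.45 -0.25  0.3 ] tilt 43.3 az 90.0 zxy [0.004 0.686]
2 [-0.948  0.635  0.985  0.479  2.149 -3.11 ] [ 0.449 -0.294  0.347] tilt 44.3 az 92.0 zxy [-0.026  0.698]
4 [-
[... 1447 characters left out ...]
.061 -3.025] [ 0.35 -0.35  0.3 ] tilt 43.3 az 90.0 zxy [0.004 0.686]
2 [-1.162  0.666  0.956  0.377  2.23  -3.11 ] [ 0.347 -0.387  0.341] tilt 45.3 az 89.0 zxy [0.009 0.711]
4 [-1.221  0.864  0.475  0.574  2.575 -3.11 ] [ 0.342 -0.458  0.401] tilt 50.7 az 88.0 zxy [0.028 0.774]
6 [-1.315  0.966  0.229  0.895  2.66  -3.11 ] [ 0.324 -0.504  0.425] tilt 53.5 az 78.0 zxy [0.168 0.786]
8 [-1.416  1.046  0.04   1.249  2.66  -3.11 ] [ 0.296 -0.54   0.447] tilt 57.1 az 67.0 zxy [0.324 0.775]
10 [-1.527  1.04   0.04   1.598  2.66  -3.11 ] [ 0.241 -0.545  0.493] tilt 66.0 az 62.0 zxy [0.428 0.807]
12 [-1.639  1.034  0.04   1.955  2.66  -3.11 ] [ 0.17  -0.543  0.539] tilt 74.4 az 60.0 zxy [0.487 0.831]
```

```bash
cat > unt2.py <<'E'
from sim import *
from cell import telemetry
o=telemetry.observe(); R0=Ro.from_euler("xyz",o["tool_rot"]).as_matrix()
def run(p0,comp,cz=0,cr=0,w=2.5,n=13,pr=True):
    best=None
    for a in np.arange(-.5,2.5,.1):
        q,e=ik(np.array(p0),R0@rz(a),np.r_[o["qpos"][:5],np.clip(o["qpos"][5]+a,-3.1,3.1)])
        s=e+abs(q[5]-3.05)
        if best is None or s<best[0]: best=(s,q)
    q=best[1]; print("p0",p0,comp,cz,cr,q,best[0].round(3))
    for i in range(n):
        P,R=fk(q,PAR); z=R[:,2]
        if pr and i%3==0: print(i,q,P,"tilt",np.degrees(np.arccos(-z[2])).round(1),"az",np.degrees(np.arctan2(z[1],z[0])).round(0),"zxy",z[:2])
        u=np.array([-np.sin(q[0]),np.cos(q[0]),0])*comp+np.array([np.cos(q[0]),np.sin(q[0]),0])*cr+[0,0,cz]
        q=ikw(P+u,R@rz(.187),q,w)
for p0 in ([.45,-.2,.45],[.45,-.05,.5],[.55,-.2,.4],[.3,-.4,.45],[.4,-.4,.4]):
  for c,cz in ((.045,0),(.045,.03)): run(p0,c,cz)
E
python3 unt2.py 2>/dev/null
```

```text
p0 [0.45, -0.2, 0.45] 0.045 0 0 [-0.864  0.448  1.021  0.589  2.202  3.008] 0.042
0 [-0.864  0.448  1.021  0.589  2.202  3.008] [ 0.45 -0.2   0.45] tilt 43.3 az 90.0 zxy [0.004 0.686]
3 [-0.833  0.388  1.362  0.608  1.911  3.11 ] [ 0.457 -0.146  0.364] tilt 45.4 az 83.0 zxy [0.085 0.708]
6 [-0.826  0.41   1.703  0.766  1.616  3.11 ] [ 0.467 -0.084  0.27 ] tilt 53.6 az 73.0 zxy [0.23  0.772]
9 [-0.72   0.537  1.991  1.099  1.338  3.11 ] [0.502 0.011 0.185] tilt 63.7 az 64.0 zxy [0.399 0.803]
12 [-0.468  0.723  2.186  1.632  1.218  3.11 ] [0.536 0.133 0.123] tilt 71.2 az 55.0 zxy [0.544 0.775]
p0 [0.45, -0.2, 0.45] 0.045 0.03 0 [-0.864  0.448  1.021  0.589  2.202  3.008] 0.042
0 [-0.864  0.448  1.021  0.589  2.202  3.008] [ 0.45 -0.2   0.45] tilt 43.3 az 90.0 zxy [0.004 0.686]
3 [-0.867  0.331  1.256  0.612  2.049  3.11 ] [ 0.435 -0.156  0.43 ] tilt 44.0 az 83.0 zxy [0.084 0.69 ]
6 [-0.923  0.255  1.513  0.702  1.908  3.11 ] [ 0.419 -0.121  0.397] tilt 50.1 az 75.0 zxy [0.204 0.739]
9 [-0.948  0.246  1.772  0.864  1.764  3.11 ] [ 0.426 -0.075  0.358] tilt 60.6 az 67.0 zxy [0.344 0.8  ]
[... 4232 characters left out ...]
  0.662  1.984  1.047  1.217  3.11 ] [ 0.477 -0.132  0.105] tilt 58.2 az 51.0 zxy [0.536 0.659]
p0 [0.4, -0.4, 0.4] 0.045 0.03 0 [-1.095  0.74   0.645  0.485  2.393  3.002] 0.048
0 [-1.095  0.74   0.645  0.485  2.393  3.002] [ 0.4 -0.4  0.4] tilt 43.3 az 90.0 zxy [0.004 0.686]
3 [-1.053  0.553  0.922  0.386  2.223  3.11 ] [ 0.386 -0.34   0.403] tilt 37.7 az 90.0 zxy [-0.005  0.612]
6 [-1.081  0.424  1.094  0.34   2.145  3.11 ] [ 0.348 -0.311  0.409] tilt 35.0 az 89.0 zxy [0.012 0.573]
9 [-1.148  0.325  1.205  0.333  2.12   3.11 ] [ 0.309 -0.294  0.42 ] tilt 34.2 az 84.0 zxy [0.054 0.56 ]
12 [-1.245  0.241  1.291  0.342  2.122  3.11 ] [ 0.268 -0.282  0.433] tilt 34.6 az 78.0 zxy [0.113 0.557]
```

```bash
cat > unt3.py <<'E'
from sim import *
from cell import telemetry
o=telemetry.observe(); R0=Ro.from_euler("xyz",o["tool_rot"]).as_matrix()
def run(p0,comp,cz=0,cr=0,w=2.5,n=13,pr=True):
    q=None;best=None
    for a in np.arange(-6,-3,.1):
      for g in ([0,.1,2,.7,1.1],[-.5,.2,1.9,.6,1.4]):
        q,e=ik(np.array(p0),R0@rz(a),np.r_[g,-3.0])
        s=e*5+abs(q[5]+3.05)
        if best is None or s<best[0]: best=(s,q)
    q=best[1]; print("p0",p0,comp,cz,cr,q,best[0].round(3))
    for i in range(n):
        P,R=fk(q,PAR); z=R[:,2]
        if pr and i%3==0: print(i,q,P,"tilt",np.degrees(np.arccos(-z[2])).round(1),"az",np.degrees(np.arctan2(z[1],z[0])).round(0),"zxy",z[:2])
        u=np.array([np.sin(q[0]),-np.cos(q[0]),0])*comp+np.array([np.cos(q[0]),np.sin(q[0]),0])*cr+[0,0,cz]
        q=ikw(P+u,R@rz(-.187),q,w)
if __name__=="__main__":
  for p0 in ([.3,.1,.2],[.35,.05,.16],[.28,.2,.2],[.4,-.05,.15]):
    for c,cz in ((.045,0),(.045,-.03),(.02,-.03)): run(p0,c,cz)
E
python3 unt3.py 2>/dev/null
```

```text
p0 [0.3, 0.1, 0.2] 0.045 0 0 [-0.589  0.146  2.213  0.632  1.318 -3.076] 0.026
0 [-0.589  0.146  2.213  0.632  1.318 -3.076] [0.3 0.1 0.2] tilt 43.3 az 90.0 zxy [0.004 0.686]
3 [-0.497 -0.016  2.04   0.404  1.497 -3.11 ] [0.279 0.071 0.26 ] tilt 31.1 az 102.0 zxy [-0.108  0.505]
6 [-0.265 -0.086  1.916  0.211  1.565 -3.11 ] [0.266 0.073 0.297] tilt 18.8 az 124.0 zxy [-0.182  0.267]
9 [ 0.012 -0.101  1.872  0.004  1.563 -3.11 ] [0.253 0.081 0.307] tilt 11.1 az 180.0 zxy [-0.192  0.001]
12 [ 0.282 -0.073  1.922 -0.22   1.5   -3.11 ] [0.242 0.081 0.288] tilt 17.1 az -116.0 zxy [-0.131 -0.264]
p0 [0.3, 0.1, 0.2] 0.045 -0.03 0 [-0.589  0.146  2.213  0.632  1.318 -3.076] 0.026
0 [-0.589  0.146  2.213  0.632  1.318 -3.076] [0.3 0.1 0.2] tilt 43.3 az 90.0 zxy [0.004 0.686]
3 [-0.435  0.124  2.133  0.381  1.258 -3.11 ] [0.285 0.07  0.181] tilt 28.5 az 107.0 zxy [-0.143  0.456]
6 [-0.225  0.211  2.153  0.102  1.057 -3.11 ] [0.273 0.043 0.123] tilt 16.7 az 149.0 zxy [-0.246  0.147]
9 [-0.182  0.47   2.319 -0.346  0.609 -3.11 ] [ 0.249 -0.028  0.011] tilt 17.1 az -149.0 zxy [-0.252 -0.151]
12 [-
[... 5518 characters left out ...]
   0.536 -3.11 ] [ 0.222 -0.281 -0.179] tilt 28.9 az -160.0 zxy [-0.454 -0.164]
p0 [0.4, -0.05, 0.15] 0.02 -0.03 0 [-0.735  0.477  1.877  0.548  1.38  -3.061] 0.011
0 [-0.735  0.477  1.877  0.548  1.38  -3.061] [ 0.4  -0.05  0.15] tilt 43.3 az 90.0 zxy [0.004 0.686]
3 [-0.57   0.561  1.736  0.382  1.342 -3.11 ] [ 0.431 -0.055  0.113] tilt 34.2 az 107.0 zxy [-0.167  0.537]
6 [-0.387  0.675  1.638  0.192  1.264 -3.11 ] [ 0.458 -0.045  0.056] tilt 26.6 az 134.0 zxy [-0.311  0.323]
9 [-0.224  0.812  1.629 -0.033  1.102 -3.11 ] [ 0.462 -0.036 -0.029] tilt 23.0 az 171.0 zxy [-0.387  0.058]
12 [-0.121  0.977  1.736 -0.353  0.801 -3.11 ] [ 0.434 -0.052 -0.136] tilt 24.0 az -149.0 zxy [-0.351 -0.208]
```

```bash
cat > wp.py <<'E'
import sys,numpy as np,json
from scipy.spatial.transform import Rotation as Ro
from cell import telemetry
def wp(W): # list of (x,y,z,n,dyaw_total)
    o=telemetry.observe(); p=o["tool_pos"]; R=Ro.from_euler("xyz",o["tool_rot"]); out=[]
    for x,y,z,n,dy in W:
        st=(np.array([x,y,z])-p)/n; p=np.array([x,y,z])
        for i in range(n):
            out.append("%.0f %.0f %.0f %.2f"%(*(R.inv().apply(st)*1000),dy/n)); R=R*Ro.from_euler("z",dy/n)
    for i in range(0,len(out),20): print("; ".join(out[i:i+20]))
if __name__=="__main__": wp(json.loads(sys.argv[1]))
E
python3 wp.py "[[0.35,-0.12,0.31,6,-1.08],[0.29,0.05,0.3,6,-1.08],[0.28,0.2,0.23,6,-1.08]]"
python3 - <<'E' 2>/dev/null
from unt3 import *
run([.28,.2,.23],.045,0,n=1)
E
```

```text
-25 25 -14 -0.18; -29 21 -14 -0.18; -32 15 -14 -0.18; -34 9 -14 -0.18; -35 3 -14 -0.18; -35 -3 -14 -0.18; -17 -14 21 -0.18; -14 -17 21 -0.18; -11 -19 21 -0.18; -7 -21 21 -0.18; -3 -22 21 -0.18; 1 -22 21 -0.18; 5 -9 26 -0.18; 7 -8 26 -0.18; 8 -7 26 -0.18; 9 -5 26 -0.18; 10 -3 26 -0.18; 10 -2 26 -0.18
p0 [0.28, 0.2, 0.23] 0.045 0 0 [-0.306  0.01   2.251  0.759  1.259 -3.043] 0.007
0 [-0.306  0.01   2.251  0.759  1.259 -3.043] [0.28 0.2  0.23] tilt 43.3 az 90.0 zxy [0.004 0.686]
```

{"name": "servo_tool", "arguments": {
  "targets": "-25 25 -14 -0.18; -29 21 -14 -0.18; -32 15 -14 -0.18; -34 9 -14 -0.18; -35 3 -14 -0.18; -35 -3 -14 -0.18; -17 -14 21 -0.18; -14 -17 21 -0.18; -11 -19 21 -0.18; -7 -21 21 -0.18; -3 -22 21 -0.18; 1 -22 21 -0.18"
}}

```text
time: 25.08
tool_pos: [0.2724, 0.0634, 0.2908]
tool_rot: [-2.519, -0.489, 0.591]
contact_force: [0.6, -0.1, -0.0]
opening: 0.078
```

```bash
python3 st.py;python3 wp.py "[[0.28,0.2,0.23,14,-2.52]]"
```

```text
t 25.07 p [0.272 0.063 0.291] q [-0.743 -0.02   2.082  0.535  1.653 -0.038] tilt 44.2 az 90.6 ytool [ 0.68  -0.522 -0.515] F [ 0.6 -0.1 -0. ] op 0.078
3 -2 10 -0.18; 4 -2 10 -0.18; 4 -1 10 -0.18; 4 -1 10 -0.18; 4 0 10 -0.18; 4 1 10 -0.18; 4 2 10 -0.18; 3 2 10 -0.18; 3 3 10 -0.18; 2 3 10 -0.18; 2 4 10 -0.18; 1 4 10 -0.18; 0 4 10 -0.18; -0 4 10 -0.18
```

{"name": "servo_tool", "arguments": {
  "targets": "3 -2 9 -0.18; 3 -2 9 -0.18; 3 -1 9 -0.18; 3 -1 9 -0.18; 4 0 9 -0.18; 3 1 9 -0.18; 3 1 9 -0.18; 3 2 8 -0.18; 2 2 8 -0.18; 2 2 8 -0.18; 2 3 8 -0.18; 1 3 8 -0.18; 0 3 8 -0.18; 0 3 8 -0.18; 0 3 0 -0.18; 0 0 0 -0.18"
}}

```text
time: 27.08
tool_pos: [0.257, 0.1988, 0.2259]
tool_rot: [2.438, 0.37, -2.692]
contact_force: [-0.4, -0.1, -0.6]
opening: 0.0782
```

```bash
python3 st.py;python3 wp.py "[[0.28,0.2,0.21,4,-0.5]]"
```

```text
t 27.07 p [0.257 0.199 0.226] q [-0.345  0.007  2.291  0.741  1.296 -2.881] tilt 44.7 az 92.7 ytool [-0.542  0.585  0.603] F [-0.4 -0.1 -0.6] op 0.0782
-4 -5 3 -0.12; -3 -6 3 -0.12; -2 -6 3 -0.12; -1 -6 3 -0.12
```

{"name": "servo_tool", "arguments": {
  "targets": "0 -6 3 -0.18; 28 -17 -29 -0.18; 28 -17 -27 -0.18; 28 -17 -25 -0.18; 28 -17 -23 -0.18"
}}

```text
time: 27.7
tool_pos: [0.2812, 0.2063, 0.3383]
tool_rot: [2.907, 0.537, -1.875]
contact_force: [1.0, -1.0, 0.2]
opening: 0.0779
```

```bash
cat >> st.py <<'E'
u=np.array([np.sin(o["qpos"][0]),-np.cos(o["qpos"][0]),0])*45
print("comp",R.T@u,"zxy",z[:2])
E
python3 st.py
```

```text
t 27.7 p [0.281 0.206 0.338] q [-0.118 -0.123  1.927  0.562  1.511 -3.105] tilt 33.3 az 97.7 ytool [-0.963  0.178  0.2  ] F [ 1.  -1.   0.2] op 0.0779
comp [ 38.008  -2.834 -23.924] zxy [-0.073  0.544]
```

{"name": "servo_tool", "arguments": {
  "targets": "52 -9 2 -0.18; 50 -9 5 -0.18; 48 -9 10 -0.18"
}}

```text
time: 28.08
tool_pos: [0.2526, 0.2629, 0.3256]
tool_rot: [-3.123, 0.384, -1.426]
contact_force: [0.4, -0.8, -0.4]
opening: 0.0782
```

```bash
python3 st.py
```

```text
t 28.07 p [0.253 0.263 0.326] q [ 0.261 -0.141  1.9    0.39   1.335 -3.105] tilt 22.0 az 95.5 ytool [-0.99  -0.137 -0.017] F [ 0.4 -0.8 -0.4] op 0.0782
comp [ 41.448  -5.526 -16.629] zxy [-0.036  0.373]
```

{"name": "servo_tool", "arguments": {
  "targets": "55 -5 12 -0.18; 55 -5 16 -0.18; 55 -4 20 -0.18"
}}

```text
time: 28.45
tool_pos: [0.2149, 0.2896, 0.2649]
tool_rot: [-2.981, 0.125, -1.025]
contact_force: [-0.2, 0.3, -0.1]
opening: 0.0778
```

```bash
python3 st.py
```

```text
t 28.45 p [0.215 0.29  0.265] q [ 0.622 -0.106  1.997  0.126  1.083 -3.105] tilt 11.7 az 68.9 ytool [-0.854 -0.495 -0.159] F [-0.2  0.3 -0.1] op 0.0778
comp [44.516 -4.291 -4.992] zxy [0.073 0.189]
```

```bash
python3 wp.py "[[0.3,0.08,0.28,5,0.6],[0.40,-0.17,0.18,6,0.6]]"
```

```text
44 6 -10 0.12; 44 0 -10 0.12; 44 -5 -10 0.12; 43 -10 -10 0.12; 42 -15 -10 0.12; 43 -19 10 0.10; 41 -23 10 0.10; 39 -27 10 0.10; 36 -30 10 0.10; 32 -34 10 0.10; 29 -37 10 0.10
```

{"name": "servo_tool", "arguments": {
  "targets": "44 6 -10 0.12; 44 0 -10 0.12; 44 -5 -10 0.12; 43 -10 -10 0.12; 42 -15 -10 0.12; 43 -19 10 0.1; 41 -23 10 0.1; 39 -27 10 0.1; 36 -30 10 0.1; 32 -34 10 0.1; 29 -37 10 0.1"
}}

```text
time: 29.82
tool_pos: [0.3719, -0.1161, 0.1926]
tool_rot: [3.107, 0.124, -2.297]
contact_force: [0.2, -0.1, 0.0]
opening: 0.0781
```

```bash
python3 st.py
```

```text
t 29.82 p [ 0.372 -0.116  0.193] q [-0.602  0.144  1.95   0.145  1.072 -3.09 ] tilt 7.4 az 64.1 ytool [-0.75   0.661  0.035] F [ 0.2 -0.1  0. ] op 0.0781
comp [44.309 -5.385 -5.716] zxy [0.056 0.116]
```

{"name": "servo_tool", "arguments": {
  "targets": "44 -5 0 -0.18; 44 -5 0 -0.18"
}}

```text
time: 30.08
tool_pos: [0.3728, -0.1044, 0.1833]
tool_rot: [3.134, -0.023, -2.048]
contact_force: [0.2, 0.2, -0.4]
opening: 0.0781
```

```bash
python3 st.py
```

```text
t 30.07 p [ 0.373 -0.104  0.183] q [-0.454  0.162  1.949 -0.026  1.038 -3.105] tilt 1.4 az -134.6 ytool [-0.888  0.459  0.007] F [ 0.2  0.2 -0.4] op 0.0781
comp [44.976 -1.053  1.021] zxy [-0.017 -0.017]
```

```bash
python3 wp.py "[[0.4225,-0.293,0.16,15,2.58]]"
```

```text
10 -9 2 0.17; 8 -10 2 0.17; 6 -11 2 0.17; 4 -12 2 0.17; 2 -13 2 0.17; -0 -13 2 0.17; -3 -13 2 0.17; -5 -12 2 0.17; -7 -11 2 0.17; -9 -10 2 0.17; -10 -8 2 0.17; -11 -6 2 0.17; -12 -4 2 0.17; -13 -2 2 0.17; -13 0 2 0.17
```

{"name": "servo_tool", "arguments": {
  "targets": "10 -9 2 0.175; 8 -10 2 0.175; 6 -11 2 0.175; 4 -12 2 0.175; 2 -13 2 0.175; 0 -13 2 0.175; -3 -13 2 0.175; -5 -12 2 0.175; -7 -11 2 0.175; -9 -10 2 0.175; -10 -8 2 0.175; -11 -6 2 0.175; -12 -4 2 0.175; -13 -2 2 0.175; -13 0 2 0.175",
  "hand": 0.85
}}

```text
time: 31.95
tool_pos: [0.4059, -0.2803, 0.1344]
tool_rot: [-3.1, -0.005, 1.549]
contact_force: [-0.2, -0.6, -0.6]
opening: 0.0781
```

```bash
python3 st.py; python3 wp.py "[[0.4225,-0.293,0.10,3,0]]"; python3 - <<'E'
from h import *
for n in("side","top"):
    p=cams.read_camera(n); o=(190,110) if n=="side" else (340,200)
    a=cv2.resize(p["color"][o[1]:o[1]+120,o[0]:o[0]+150,::-1],(400,320),interpolation=cv2.INTER_CUBIC); cv2.imwrite(f"pics/{n}6.png",a)
    for r in cams.cut_out(p,"tile_center"):
        m=r["region"].astype(np.uint8); c=max(cv2.findContours(m,0,1)[0],key=cv2.contourArea)[:,0].astype(float)
        print(n,r["score"],r["extent"],cv2.minAreaRect((back(p,c,.008)[:,:2]*1000).astype(np.float32)))
cv2.imwrite("pics/c9.png",np.hstack([cv2.imread("pics/side6.png"),cv2.imread("pics/top6.png")]))
E
```

```text
t 31.95 p [ 0.406 -0.28   0.134] q [-0.745  0.421  1.73  -0.028  1.026 -0.708] tilt 2.4 az 172.1 ytool [ 0.999 -0.022 -0.041] F [-0.2 -0.6 -0.6] op 0.0781
comp [-33.74  -29.757   1.069] zxy [-0.041  0.006]
-4 6 11 0.00; -4 6 11 0.00; -4 6 11 0.00
side 0.79 [303.0, 188.4, 24.2, 21.1] ((502.37188720703125, -157.67489624023438), (71.18023681640625, 40.82256317138672), 2.646463632583618)
side 0.73 [276.7, 159.2, 24.0, 15.4] ((424.07684326171875, -288.0304870605469), (45.449092864990234, 65.55216217041016), 4.541530609130859)
top 0.53 [369.9, 230.8, 17.8, 24.5] ((493.98687744140625, -162.2852020263672), (61.3251838684082, 36.69374084472656), 0.8769762516021729)
top 0.45 [412.9, 258.4, 11.2, 7.6] ((428.753173828125, -274.32489013671875), (17.412912368774414, 33.734046936035156), 46.913516998291016)
```

View pics/c9.png

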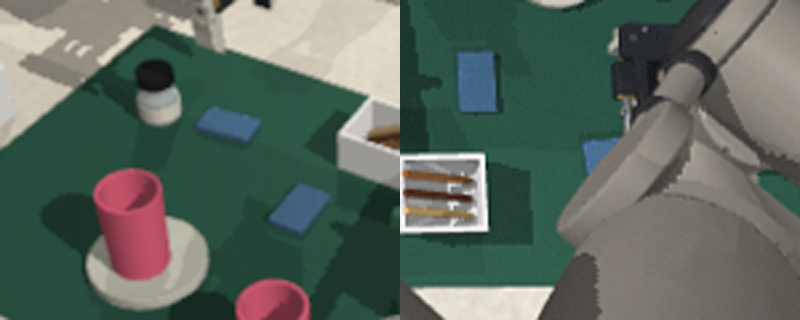

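```bash
python3 wp.py "[[0.4222,-0.293,0.06,3,-0.11]]"
```

```text
-4 7 25 -0.04; -5 6 25 -0.04; -5 6 25 -0.04
```

{"name": "servo_tool", "arguments": {
  "targets": "-4 7 25 -0.04; -5 6 25 -0.04; -4 6 25 -0.03; 0 0 0 0"
}}

```text
time: 32.65
tool_pos: [0.4223, -0.2889, 0.0574]
tool_rot: [-3.102, -0.011, 1.687]
contact_force: [-0.5, 0.6, 0.4]
opening: 0.078
```

```bash
python3 st.py; python3 wp.py "[[0.4222,-0.293,0.019,3,0]]"
```

```text
t 32.65 p [ 0.422 -0.289  0.057] q [-0.736  0.56   1.752 -0.03   0.864 -0.833] tilt 2.4 az 171.3 ytool [ 0.992  0.117 -0.04 ] F [-0.5  0.6  0.4] op 0.078
comp [-29.605 -33.875   1.029] zxy [-0.041  0.006]
-1 0 13 0.00; -1 0 13 0.00; -1 0 13 0.00
```

{"name": "servo_tool", "arguments": {
  "targets": "-2 0 14 0; -2 0 13 0; -1 0 10 0; 0 0 0 0"
}}

```text
time: 33.15
tool_pos: [0.4216, -0.2936, 0.0198]
tool_rot: [-3.103, -0.009, 1.69]
contact_force: [-1.1, -0.9, 0.8]
opening: 0.0784
```

```bash
python3 st.py; python3 wp.py "[[0.4222,-0.293,0.018,1,0]]"
```

```text
t 33.15 p [ 0.422 -0.294  0.02 ] q [-0.744  0.623  1.772 -0.033  0.779 -0.839] tilt 2.3 az 173.0 ytool [ 0.992  0.119 -0.038] F [-1.1 -0.9  0.8] op 0.0784
comp [-29.266 -34.168   1.038] zxy [-0.039  0.005]
1 1 2 0.00
```

{"name": "servo_tool", "arguments": {
  "targets": "0 0 3 0; 0 0 0 0; 0 0 0 0; 0 0 0 0; 0 0 0 0; 0 0 0 0; 0 0 0 0",
  "hand": 0,
  "squeeze": 15
}}

```text
time: 34.02
tool_pos: [0.422, -0.2941, 0.0177]
tool_rot: [-3.104, -0.008, 1.69]
contact_force: [0.6, 1.0, 0.3]
opening: 0.0357
```

```bash
python3 st.py
```

```text
t 34.02 p [ 0.422 -0.294  0.018] q [-0.744  0.627  1.774 -0.033  0.772 -0.839] tilt 2.2 az 174.8 ytool [ 0.992  0.119 -0.037] F [0.6 1.  0.3] op 0.0357
comp [-29.259 -34.174   1.038] zxy [-0.038  0.003]
```

{"name": "servo_tool", "arguments": {
  "targets": "0 0 -8 0; 0 0 -20 0; 0 0 -35 0; 0 0 -40 0; 0 0 -35 0"
}}

```text
time: 34.65
tool_pos: [0.4262, -0.2935, 0.1588]
tool_rot: [-3.101, -0.012, 1.69]
contact_force: [0.4, 0.3, -0.8]
opening: 0.0356
```

```bash
python3 st.py; python3 wp.py "[[0.5045,0.03,0.16,8,0]]"; python3 - <<'E'
from h import *
for n in("side","top"):
    p=cams.read_camera(n); o=(190,100) if n=="side" else (240,170)
    print(n,(proj(p,[[.5045,.0407,.032],[.5045,.0407,.063]])))
    a=cv2.resize(p["color"][o[1]:o[1]+120,o[0]:o[0]+150,::-1],(400,320),interpolation=cv2.INTER_CUBIC); cv2.imwrite(f"pics/{n}6.png",a)
cv2.imwrite("pics/c10.png",np.hstack([cv2.imread("pics/side6.png"),cv2.imread("pics/top6.png")]))
E
```

```text
t 34.65 p [ 0.426 -0.293  0.159] q [-0.738  0.43   1.633 -0.025  1.115 -0.845] tilt 2.5 az 169.9 ytool [ 0.992  0.119 -0.041] F [ 0.4  0.3 -0.8] op 0.0356
comp [-29.475 -33.988   1.024] zxy [-0.042  0.008]
39 15 -0 0.00; 39 15 -0 0.00; 39 15 -0 0.00; 39 15 -0 0.00; 39 15 -0 0.00; 39 15 -0 0.00; 39 15 -0 0.00; 39 15 -0 0.00
side [[372.92298887 209.17828556]
 [374.16655273 199.84327971]]
top [[290.59626287 226.26652123]
 [289.77546346 224.01088336]]
```

View pics/c10.png

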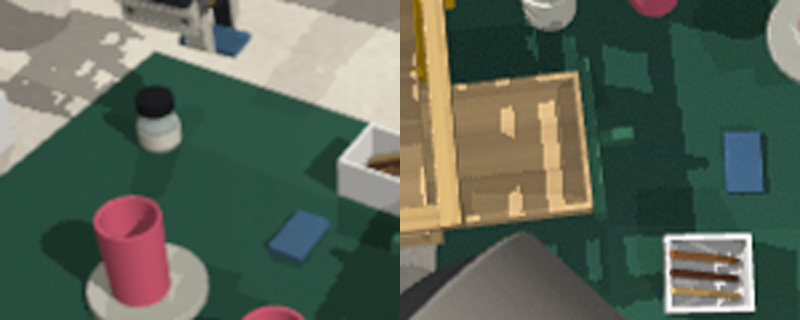

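{"name": "servo_tool", "arguments": {
  "targets": "39 15 0 0; 39 15 0 0; 39 15 0 0; 39 15 0 0; 39 15 0 0; 39 15 0 0; 35 13 0 0; 25 10 0 0; 0 0 0 0"
}}

```text
time: 35.88
tool_pos: [0.5046, 0.0199, 0.1557]
tool_rot: [-3.101, -0.008, 1.688]
contact_force: [0.3, -0.2, -1.0]
opening: 0.0357
```

```bash
python3 st.py; python3 wp.py "[[0.5045,0.0407,0.075,4,0]]"; python3 - <<'E'
from h import *
p=cams.read_camera("top")
rx=np.array([-.111,.994]);ry=np.array([-.994,-.111]);c=np.array([.5577,.263])
for d in (.15,.16):
  for sy in(.0045,.1505):
    X=np.r_[c+rx*(-.115-d)+ry*sy,.081]; u=proj(p,X)[0]; print(d,sy,u,(u-[240,170])*2.667+[400,0])
p=cams.read_camera("side"); a=cv2.resize(p["color"][120:270,280:460,::-1],(720,600),interpolation=cv2.INTER_CUBIC); cv2.imwrite("pics/c11.png",a)
E
```

```text
t 35.88 p [0.505 0.02  0.156] q [-0.111  0.414  1.669 -0.002  1.099 -0.228] tilt 2.4 az 175.8 ytool [ 0.992  0.117 -0.041] F [ 0.3 -0.2 -1. ] op 0.0357
comp [-43.83  -10.193   0.071] zxy [-0.041  0.003]
5 1 20 0.00; 5 1 20 0.00; 5 1 20 0.00; 5 1 20 0.00
0.15 0.0045 [306.26889118 191.74494206] [576.73913278  57.99376048]
0.15 0.1505 [313.01909648 249.8204648 ] [594.74193033 212.88117962]
0.16 0.0045 [310.25057255 191.29016622] [587.35827698  56.7808733 ]
0.16 0.1505 [317.14513293 249.32964405] [605.74606951 211.57216068]
```

View pics/c11.png

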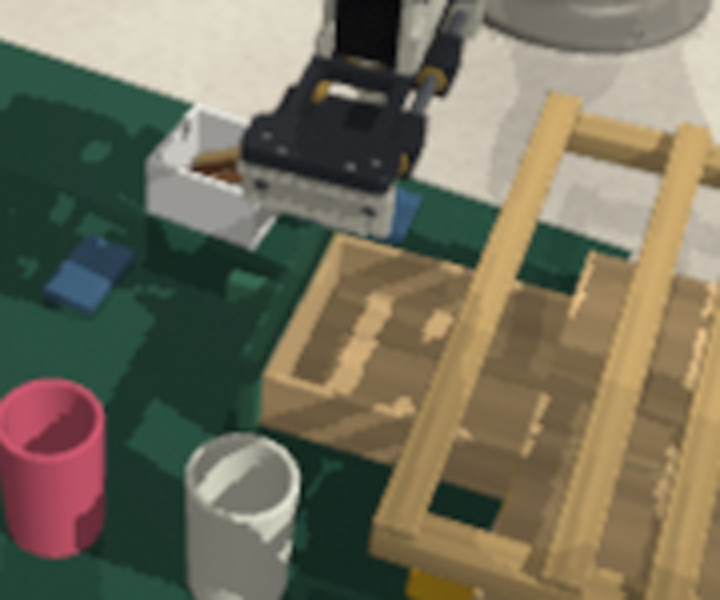

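{"name": "servo_tool", "arguments": {
  "targets": "6 0 22 0; 6 0 22 0; 5 0 22 0; 3 0 18 0; 0 0 0 0"
}}

```text
time: 36.6
tool_pos: [0.4977, 0.0326, 0.0697]
tool_rot: [-3.1, -0.006, 1.679]
contact_force: [-0.4, -0.5, -0.3]
opening: 0.0359
```

```bash
python3 st.py; python3 wp.py "[[0.5045,0.0407,0.05,2,0]]"; python3 - <<'E'
from h import *
p=cams.read_camera("side"); a=cv2.resize(p["color"][120:270,280:460,::-1],(720,600),interpolation=cv2.INTER_CUBIC); cv2.imwrite("pics/c12.png",a)
E
```

```text
t 36.6 p [0.498 0.033 0.07 ] q [-0.087  0.524  1.775 -0.003  0.883 -0.193] tilt 2.4 az 178.1 ytool [ 0.993  0.108 -0.041] F [-0.4 -0.5 -0.3] op 0.0359
comp [-44.149  -8.711   0.1  ] zxy [-0.042  0.001]
4 4 10 0.00; 4 4 10 0.00
```

View pics/c12.png

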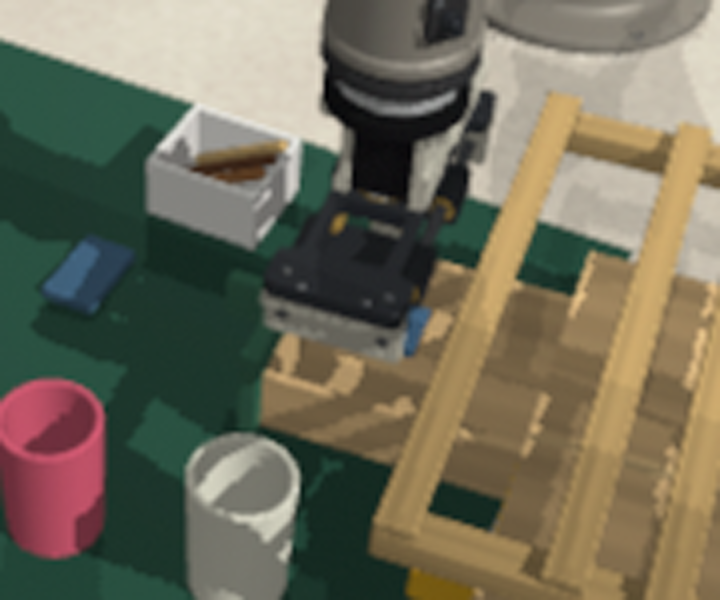

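{"name": "servo_tool", "arguments": {
  "targets": "4 4 9 0; 3 3 7 0; 0 0 3 0; 0 0 2 0"
}}

```text
time: 37.15
tool_pos: [0.5057, 0.0397, 0.0498]
tool_rot: [-3.106, -0.005, 1.677]
contact_force: [-0.5, -0.0, -0.9]
opening: 0.0352
```

{"name": "servo_tool", "arguments": {
  "targets": "0 0 2 0; 0 0 1 0"
}}

```text
time: 37.4
tool_pos: [0.5055, 0.0398, 0.0467]
tool_rot: [-3.106, -0.005, 1.678]
contact_force: [-0.8, 0.5, -1.0]
opening: 0.0359
```

{"name": "servo_tool", "arguments": {
  "targets": "0 0 2 0; 0 0 1.5 0"
}}

```text
time: 37.65
tool_pos: [0.5056, 0.0397, 0.0454]
tool_rot: [-3.107, -0.004, 1.678]
contact_force: [-6.3, 0.1, 21.4]
opening: 0.0357
```

{"name": "servo_tool", "arguments": {
  "targets": "0 0 -0.5 0; 0 0 0 0; 0 0 0 0; 0 0 0 0",
  "hand": 0.58
}}

```text
time: 38.15
tool_pos: [0.5059, 0.0397, 0.0463]
tool_rot: [-3.108, -0.004, 1.678]
contact_force: [-0.1, -0.1, 0.4]
opening: 0.0532
```

{"name": "servo_tool", "arguments": {
  "targets": "0 0 -10 0; 0 0 -25 0; -5 0 -35 0; -10 0 -40 0; -35 0 -40 0; -45 0 -30 0; -50 0 -20 0; -50 0 0 0; 0 0 0 0"
}}

```text
time: 39.28
tool_pos: [0.5342, -0.1596, 0.2574]
tool_rot: [-3.111, -0.001, 1.68]
contact_force: [-0.4, 1.0, -0.7]
opening: 0.0533
```

```bash
python3 st.py; python3 - <<'E'
from h import *
L=[]
for n in("side","top"):
    p=cams.read_camera(n); o=(220,100) if n=="side" else (230,140)
    a=cv2.resize(p["color"][o[1]:o[1]+180,o[0]:o[0]+200,::-1],(400,360),interpolation=cv2.INTER_CUBIC); L.append(a)
    for r in cams.cut_out(p,"tile_center"):
        m=r["region"].astype(np.uint8); c=max(cv2.findContours(m,0,1)[0],key=cv2.contourArea)[:,0].astype(float)
        print(n,r["score"],r["extent"],cv2.minAreaRect((back(p,c,.036)[:,:2]*1000).astype(np.float32)))
cv2.imwrite("pics/c13.png",np.hstack(L))
E
```

```text
t 39.27 p [ 0.534 -0.16   0.257] q [-0.42   0.406  1.38  -0.015  1.382 -0.526] tilt 1.7 az -174.9 ytool [ 0.994  0.109 -0.03 ] F [-0.4  1.  -0.7] op 0.0533
comp [-38.846 -22.706   0.665] zxy [-0.03  -0.003]
side 0.53 [373.5, 212.2, 30.2, 19.3] ((508.0823669433594, 42.98868179321289), (43.63267135620117, 62.56690979003906), 5.680498123168945)
side 0.5 [301.1, 189.8, 21.9, 20.3] ((523.646240234375, -141.345458984375), (61.972984313964844, 37.67673873901367), 1.4800379276275635)
top 0.79 [289.6, 227.4, 17.7, 13.4] ((504.34197998046875, 38.42469024658203), (37.365631103515625, 60.19027328491211), 6.073939323425293)
```

View pics/c13.png

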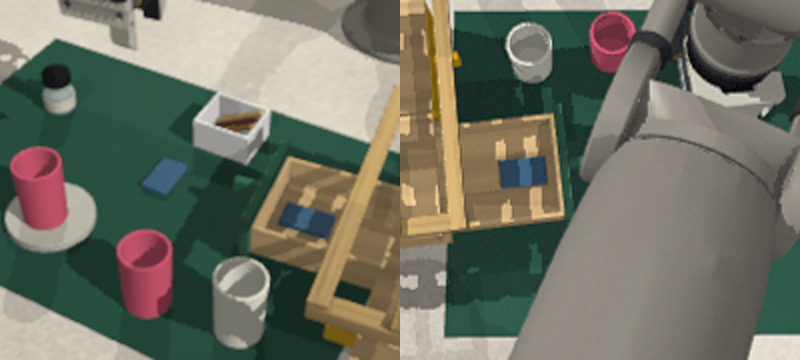

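```bash
python3 - <<'E'
from h import *
p=cams.read_camera("top")
rx=np.array([-.111,.994]);ry=np.array([-.994,-.111]);c=np.array([.5577,.263])
for d in (.145,.15,.16):
  for sy in(.0775-.065,.0775+.065):
    X=np.r_[c+rx*(-.103-d)+ry*sy,.063]; print(d,sy,proj(p,X)[0])
a=cv2.resize(p["color"][185:260,250:330,::-1],(640,600),interpolation=cv2.INTER_CUBIC); a=cv2.convertScaleAbs(a,alpha=1.8,beta=10); cv2.imwrite("pics/c14.png",a)
E
```

```text
0.145 0.012499999999999997 [300.14378136 197.42748284]
0.145 0.14250000000000002 [305.83903895 248.30359475]
0.15 0.012499999999999997 [302.10558117 197.2026253 ]
0.15 0.14250000000000002 [307.86297021 248.06322034]
0.16 0.012499999999999997 [306.0273233  196.75312312]
0.16 0.14250000000000002 [311.90885485 247.58270643]
```

View pics/c14.png

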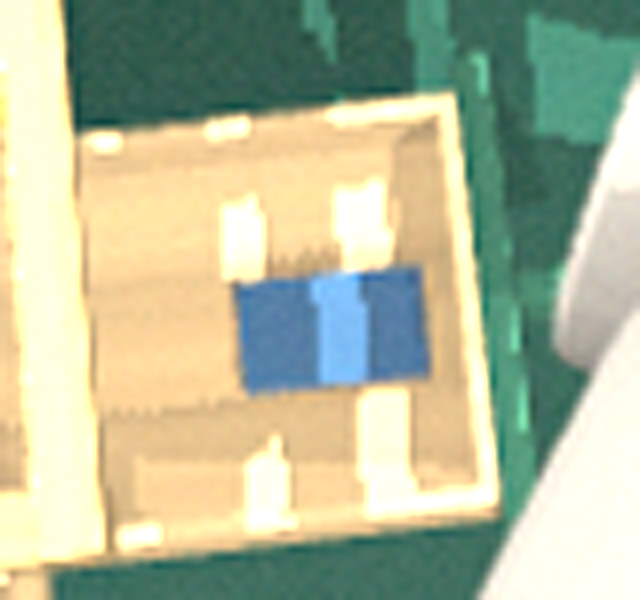

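```bash
python3 - <<'E'
from cell import robot,telemetry
print(telemetry.observe()["time"]); print(robot.hand_in())
E
```

```text
39.525
the job is handed in; nothing more can be done
None
```

The job is handed in at 39.5 s. The pink cup stands on the bat, the green drawer is out at its stop, and the blue tile lies flat inside it. The hand-in gave no verdict.

**How it went**
- **Cup:** I took the left-hand pink cup, set it upright on the plaster bat and released it before touching the drawer.
- **Drawer:** The moves only turn the tool about its own axis, so I got the slant under the deck by pushing the last joint against its range end until the tool tilted about 43°. I gripped the green handle at that angle and pulled until the force rose to about 23 N at the stop.
- **Tile:** The same slant would have hit the jar, so I brought the tool back upright first. I then picked up the right-hand tile, laid it in the drawer and backed away.

**Last checks**
- **Drawer:** The box corners in the top view are at about (307,197) and (312,249). The prediction for 160 mm out is (306,197) and (312,248).
- **Tile:** It lies flat at about (0.505, 0.039), 60 × 37 mm in the top view. The side view puts it about 5 mm away.
- **Rest of the scene:** The pink cup is upright on the bat. The yellow drawer and the white cup, jar and tub look unmoved; I judged these by eye, not by measurement. The robot is clear of everything.

**What did not fit cleanly**
- **Joint range:** In an earlier attempt at the tilt, joint 3 read 0.036 against its stated limit of 0.04. That may be only rounding of the limit, but it could count as passing the range.
- **Pull distance:** The tool moved about 170 mm during the pull, so the grip probably slipped a little on the handle at the stop.

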